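# Find the flat and clamp the sign collar

### The arm

A 6-joint arm with a two-finger parallel gripper is mounted at the origin on a cart in front of the work surface, level with it; the furniture and walls round the work are solid. World frame = base frame: x ahead of the robot, y to its left, z up, the work surface at z = 0. Lengths are in m, angles in degrees, forces in N, time in s.
With the tool pointing down it reaches from about 0.4 to 0.825 m from the base axis. Payload 7 kg.
Tool frame: the origin (TCP) lies midway between the tips of the shut fingers; the grasp point (between the pads) lies r.grasp_offset behind it (r.grasp_offset is the distance from the TCP to the grasp point, in m); x points along the fingers, z is the direction in which the jaws open and shut, and the axes are right-handed (so a half turn about x gives the same grasp; the last joint's range is limited). The gripper opens to 88 mm and grips with 3 to 60 N. Pads are 19 mm wide; open, the fingers measure 130 mm over their backs; the gripper's body (78 mm by 193 mm) begins 47 mm behind the grasp point.
Start: joints at [-54.253, 20.546, 0.682, 0, -70.136, -16.507], TCP at [0.222, -0.637, 0.227] pointing down, gripper open.
Joint ranges: [-176.03, 176.03], [-82.01, 121.73], [-58.28, 71.71], [-173.87, 95.51], [-174.79, -0.11], [-173.66, 173.66]. Speed limits (degrees/s): [136.94, 136.94, 172.46, 180, 180, 180].

### API

Orientations are given as [roll, pitch, yaw] about the fixed x, y, z axes, in that order (R = Rz(yaw) Ry(pitch) Rx(roll)).
In Python, from plant import readout, vision, close_job, r gives the robot as it stands.
- The arm moves only by the shell command python3 -m handwheel 'ROWS' [OPENING] [FORCE]. ROWS is JSON, a list that holds one entry, the list of rows, each a list of 4 numbers: the shift along the world's x, y, z in units of 40 mm (1.0 is 40 mm), then the turn about the world's z in units of 5 degrees (1.0 is 5 degrees). In form: [[[tx, ty, tz, roll], ...]]. A call has 1 to 8 rows; each row shifts and turns the pose as measured when the row begins; what a row does not reach is not made up. A row lasts 1/10 s, in which the tool goes at most 50 mm and 8.59 degrees, less where a joint would pass 70% of its speed; a pose out of reach is approached as far as the arm can. A call is refused whole if a number of a shift passes 1 or a number of a turn 1, either way. A call with a gripper value outside its range is refused whole. OPENING is the finger opening in mm, from 0 to 87.6, set as the call begins (- or left out, the last holds). The fingers move at their own pace and stop on an object; FORCE is the grip in N (left out, the last holds). Time passes only in rows, so rows that do not move let the fingers close. It gives the time, the measured TCP pose, the force and the opening at its end, in the units of the state.
- readout.get_state(): the state, without advancing time (a new reading comes with each control period).
- vision.capture(name): name is "scene" or "side" or "wrist"; returns the picture (480x640x3 uint8, blue, green, red); there is no depth.
- vision.get_calibration(name): a dict with "intrinsics" (3x3 intrinsics, pixels), "pose" (4x4, takes a point from camera to world coordinates). Camera axes: x right, y up, looking along -z (the intrinsics and any distortion apply to the point x, -y, -z); pixel columns grow to the right and rows downward; lengths in m; the calibration is good to about 2 mm. A picture is of the moment at which its call begins: read the wrist's pose just before it. get_calibration takes no time and is no camera call; for the wrist camera it gives the pose at the moment of the call.
- close_job(): hands the job in, once; it reports no verdict.
The state is a dict: "time_s": time; "joints": joint angles; "qd": joint speeds; "joint_torque": joint torques, N m; "tcp_pos": TCP position; "eef_rot": TCP orientation; "contact_force": force on the tool from outside, world axes, zero at the start; "moment": the same for the moment, N m; "gripper_width": finger opening in m.
Only numpy, scipy, OpenCV 4.12 (cv2) and the standard library are available. Lean on these libraries where they do the work, as an engineer would, in place of code of your own. Each camera call takes 0.05 s, during which the arm holds its last target.

### The job

The price sign's collar is loose on its display post. Swing the collar round by its clamp lever until the clamp inside faces the flat that is hidden on the post, feeling for it gently with the lever, then press the lever fully down so that the collar is locked, and let go. Never push on the lever with more than about 35 N, which would score the post, and leave the goods on the table undisturbed.

Things in the scene. Friction and masses are not known exactly. Their poses are not given: they have to be found in the camera images.
- stand: fixed display stand: dark steel foot disc 130 mm across with an upright steel post 40 mm in diameter, 204 mm high in all. Origin: centre of the foot's underside, on the post's axis; z up; its front is -x. The post is round but for one flat (30 mm wide, 13 mm from the axis) hidden by the collar; the stand's yaw does not tell where it is.
- collar (a joint): turn of the aluminium collar (60 mm across, 115 to 167 mm above the table) about the post, rad, counterclockwise from above, -1.1 to 1.1. At q the lever points along the stand's -x turned by q about z; the price sign is opposite, out to 80 mm. Starts at -0.95 to -0.75; the flat lies somewhere from -0.4 to 0.8. About 3 N sideways at the paddle turns it; it stays where left.
- lever (a joint): swing of the clamp lever, rad, 0 to 0.95: grows downward; 0 = raised 0.75 above level, 0.75 = level. Starts at 0 to 0.1. Its pin is 30 mm from the post's axis, 160 mm above the table. About 3 N at the paddle moves it; it stays where left. Over the round the nose meets the post at about 0.39 and gives some 0.15 more at 10 N; over the flat it goes home to about 0.85. Let go, it springs back by 0.07.
- paddle (a point): middle of the flat top of the grey thumb paddle at the lever's outer end, 80 mm from the pin: a plate 46 mm long (along the lever, 58 to 104 mm from the pin) between two upright ears 46 mm apart inside, 56 mm outside, 19 mm high. Shut fingertips fit between the ears: sideways they turn the collar, downward they swing the lever.
- clamp_shoe: steel clamp nose (25 mm wide) at the lever's inner end, inside the collar; origin: its centre. Pressed on the post with 4.5 times the force at the paddle; over 170 N (about 40 N at the paddle) scores the post. Within about 0.4 rad of the flat's middle the lever goes down part of the way, deeper the nearer; only within some 0.1 rad fully home.
- tea_tin: bystander: round tin 58 mm across, 72 mm high; origin under its centre
- butter_bar: bystander: wrapped bar 57x101x25 mm; origin under its centre
- ring_pack: bystander: bagged ring cake 90x94x24 mm; origin under its centre
- rattan_ball: bystander: woven ball 58 mm; origin under its centre
- honey_jar: bystander: jar 64 mm across, 97 mm high; origin under its centre
- oval_box: bystander: oval gift box standing on edge, 36x138x102 mm; origin under its centre

How it is judged (in metres and radians):
On the way, in this order (a step that is already met when the one before it is completed fails the run):
1. the collar has been turned on from its starting rest (beyond -0.65) (value of joint collar above -0.65 rad), for 0.1 s.
2. the lever is pressed fully home, which only the flat allows (value of joint lever above 0.73 rad), for 0.2 s.
At the end, for the whole second after the job is handed in: the lever is fully home (above 0.73 rad, possible only with the clamp square on the flat) and lever and collar are at rest (value of joint lever above 0.73 rad and velocity of joint lever between -0.1 and 0.1 rad/s and velocity of joint collar between -0.1 and 0.1 rad/s); the robot touches nothing.
It fails at once if the clamp nose is forced (more than 170 N on the post) (contact force between clamp_shoe and anything else above 170 N).
It fails at once if a bystander is moved by more than 30 mm (distance of any of tea_tin, butter_bar, ring_pack, rattan_ball, honey_jar, oval_box from where it was at the start of the episode above 0.03 m).
It also fails if it takes over 67 s, if anything falls off the work surface, if the arm or the gripper's body presses on something with over 40 N, if the wrist force passes 120 N, or if a joint passes its speed limit or range.

## Working session

There is one attempt and no reset: what is moved stays moved. The work goes in short steps, Python scripts to look and compute and a shell command to move; the robot and the scene stay as the last step left them, time stands still between calls to the robot, and variables do not carry over. Pictures are saved under pics/ and viewed, and the job is handed in when it is done.

```bash
ls; mkdir -p pics; python3 - <<'E'
from plant import readout, vision, r
import cv2, numpy as np
s=readout.get_state(); print(s)
print(r.grasp_offset)
for n in ("scene","side","wrist"):
    c=vision.get_calibration(n); print(n,c)
    cv2.imwrite(f"pics/{n}0.png",vision.capture(n))
E
```

```text
pics
{'time_s': 0.0, 'joints': array([-5.42553315e+01,  2.05900483e+01,  6.33143586e-01, -1.98688949e-02,
       -7.01371663e+01, -1.65076321e+01]), 'qd': array([-0.01311798, -0.0984097 ,  0.1625321 , -0.00133428, -0.05497222,
        0.06981026]), 'joint_torque': array([-2.54631332e-04, -5.82707655e+01,  2.93075985e+01,  6.99760839e+00,
        7.22437195e-03, -1.06453458e-04]), 'tcp_pos': array([ 0.22220781, -0.63684237,  0.22563436]), 'eef_rot': array([  5.27892787,  89.90409195, 114.50919816]), 'contact_force': array([ 0.69387169, -0.22476956,  0.39602458]), 'moment': array([ 0.01740761, -0.04486651, -0.02604581]), 'gripper_width': 0.0876307694059155}
0.0188
scene {'intrinsics': array([[497.74306237,   0.        , 325.44989097],
       [  0.        , 497.74306237, 238.96234519],
       [  0.        ,   0.        ,   1.        ]]), 'pose': array([[-0.79049558,  0.44143485, -0.42456096, -0.01552955],
       [-0.61232711, -0.55476288,  0.56328826,  0.50949897],
       [ 0.0131244 ,  0.70524707,  0.70884013,  0.95863468],
       [ 0.        ,  0.        ,  0.        ,  1.        ]])}
[... 159 characters left out ...]
  1.        ]]), 'pose': array([[-0.96074483,  0.18126186, -0.21003218,  0.29152055],
       [-0.27725082, -0.65476447,  0.70314684,  0.53472953],
       [-0.01006791,  0.73377628,  0.67931657,  0.75410771],
       [ 0.        ,  0.        ,  0.        ,  1.        ]])}
wrist {'intrinsics': array([[429.40093152,   0.        , 315.44123506],
       [  0.        , 429.40093152, 236.84033844],
       [  0.        ,   0.        ,   1.        ]]), 'pose': array([[-0.32854575, -0.9032418 , -0.2760651 ,  0.14792987],
       [ 0.94448642, -0.31365378, -0.09780954, -0.66321305],
       [ 0.0017568 , -0.29287464,  0.95614923,  0.38469787],
       [ 0.        ,  0.        ,  0.        ,  1.        ]])}
```

View pics/scene0.png

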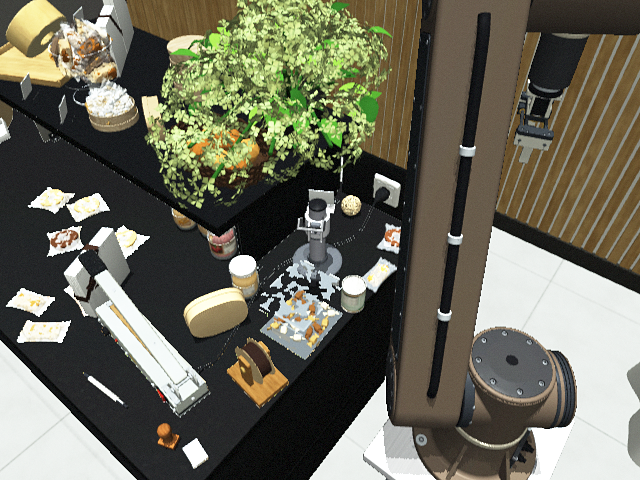

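View pics/side0.png

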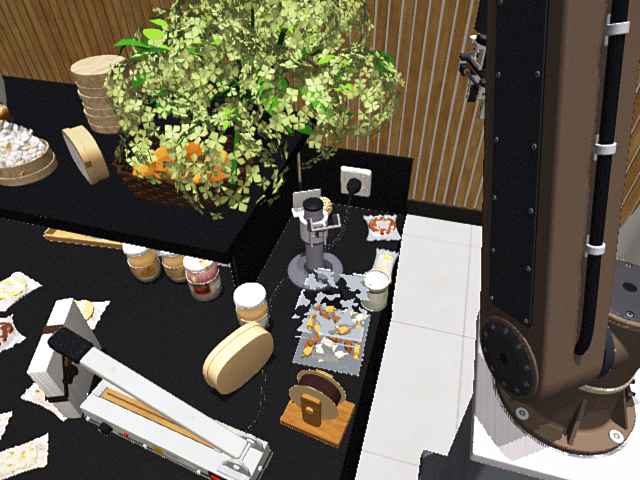

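View pics/wrist0.png

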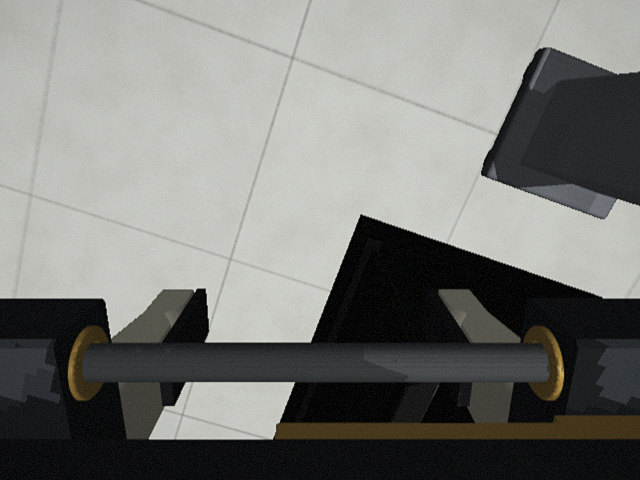

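The scene view shows the stand with post top near (318,203) and its foot near (317,258). The side view has the post top near (314,206) and the paddle near (327,226). I'll zoom in on both.

```bash
cat > h.py <<'E'
from plant import readout, vision, r
import cv2, numpy as np
def ray(n,u,v,c=None):
    c=c or vision.get_calibration(n); K=c["intrinsics"];T=c["pose"]
    d=np.array([(u-K[0,2])/K[0,0],-(v-K[1,2])/K[1,1],-1.0]); return T[:3,3],T[:3,:3]@d
def onz(n,u,v,z,c=None):
    o,d=ray(n,u,v,c); return o+d*(z-o[2])/d[2]
def tri(a,b):
    A=np.zeros((3,3));B=np.zeros(3);R=[ray(*a),ray(*b)]
    for o,d in R:
        d=d/np.linalg.norm(d);P=np.eye(3)-np.outer(d,d);A+=P;B+=P@o
    x=np.linalg.solve(A,B); return x,[np.linalg.norm(np.cross(x-o,d/np.linalg.norm(d))) for o,d in R]
def proj(n,p,c=None):
    c=c or vision.get_calibration(n);K=c["intrinsics"];T=c["pose"]
    q=T[:3,:3].T@(np.array(p)-T[:3,3]); q=np.array([q[0],-q[1],-q[2]]); u=K@q; return u[:2]/u[2]
E
python3 - <<'E'
import cv2
for n,(x,y) in {"scene":(270,170),"side":(260,170)}.items():
    im=cv2.imread(f"pics/{n}0.png")[y:y+120,x:x+120]
    cv2.imwrite(f"pics/{n}0z.png",cv2.resize(im,(600,600),interpolation=cv2.INTER_CUBIC))
E
```

```text
(no output)
```

View pics/scene0z.png

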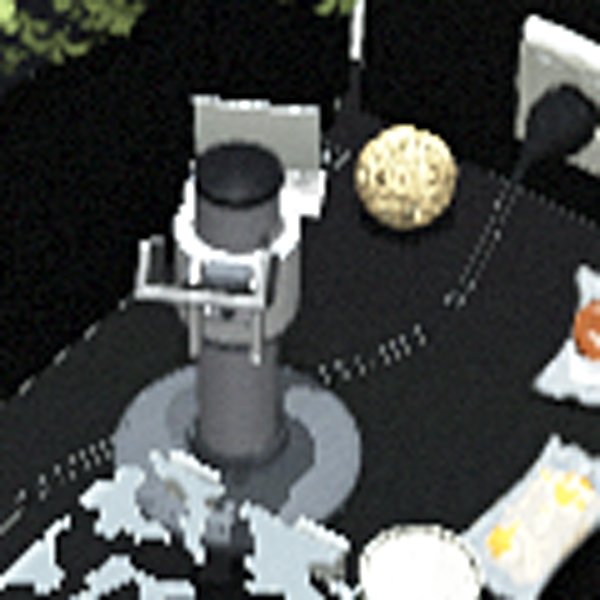

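View pics/side0z.png

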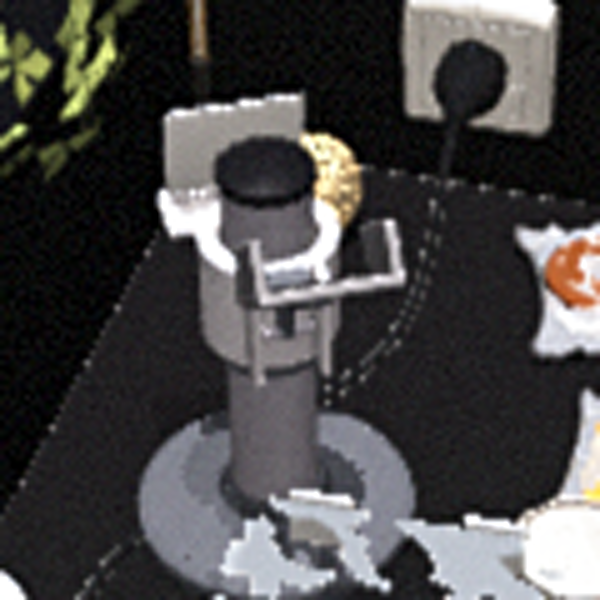

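```bash
python3 - <<'E'
from h import *
S=lambda x,y:("scene",270+x/5,170+y/5)
D=lambda x,y:("side",260+x/5,170+y/5)
for k,a,b in [("top",(240,173),(265,170)),("cornL",(142,293),(258,300)),("cornR",(270,301),(403,280)),("earLtop",(150,240),(250,240)),("earRtop",(268,250),(393,222)),("signL",(194,97),(165,115)),("signR",(321,106),(302,94))]:
    x,e=tri(S(*a),D(*b)); print(k,x.round(4),np.round(e,4))
print(onz(*S(240,173),.204),onz(*D(265,170),.204))
# foot ellipse
print(onz(*S(115,440),.008),onz(*S(360,450),.008)); print(onz(*D(138,500),.008),onz(*D(414,500),.008))
E
```

```text
top [ 0.5223 -0.1732  0.1966] [0.0008 0.0008]
cornL [ 0.4914 -0.0664  0.2198] [0.0001 0.0001]
cornR [ 0.4448 -0.0959  0.2183] [0.0018 0.0018]
earLtop [ 0.4987 -0.0811  0.2353] [0.0002 0.0002]
earRtop [ 0.4505 -0.1015  0.2403] [0.0019 0.0019]
signL [ 0.5782 -0.2083  0.1901] [0.0014 0.0014]
signR [ 0.5276 -0.2432  0.1873] [0.0019 0.0019]
[ 0.51799824 -0.16751023  0.204     ] [ 0.51862391 -0.16277418  0.204     ]
[ 0.57706064 -0.13849923  0.008     ] [ 0.47332611 -0.2119013   0.008     ]
[ 0.58220451 -0.15215771  0.008     ] [ 0.45848328 -0.18652715  0.008     ]
```

```bash
python3 - <<'E'
from h import *
x=tri(("scene",240,236),("side",232,260));print("shelf corner lowertop",x)
print(tri(("scene",236,230),("side",228,250)))
print("outlet",tri(("scene",386,190),("side",356,181)))
print("basket bottom", tri(("scene",215,185),("side",165,195)))
for p in [(.466,-.08,.32),(.466,-.08,.21)]: print(proj("scene",p),proj("side",p))
E
python3 -m handwheel '[[[0,0,1,-1],[0,0,1,-1],[0,0,1,-1],[0.2,0.5,0,-1],[0.4,1,0,-1],[0.4,1,0,-1],[0.4,1,0,-1],[0.4,1,0,-1]]]' 0 20
```

```text
shelf corner lowertop (array([ 0.64996652, -0.03611161,  0.12701175]), [np.float64(0.002968399185929522), np.float64(0.0029683991859294607)])
(array([ 0.6447613, -0.0226082,  0.1640829]), [np.float64(0.005825247602389513), np.float64(0.005825247602389471)])
outlet (array([ 0.48644711, -0.42599779,  0.09517346]), [np.float64(0.0014020481934238387), np.float64(0.0014020481934238392)])
basket bottom (array([ 0.78806242, -0.08468377,  0.20587826]), [np.float64(0.025302280759740302), np.float64(0.02530228075974058)])
[311.32929263 194.07788537] [326.78141555 182.31734655]
[311.68765854 233.5408513 ] [326.9997916  231.86982129]
time_s: 0.95
tcp_pos: [0.2927, -0.4531, 0.3437]
eef_rot: [14.6, 89.4, 81.8]
contact_force: [0.9, -0.2, 0.4]
gripper_width: 0.029
```

```bash

python3 -m handwheel '[[[0.5,1,0,-1],[0.5,1,0,-1],[0.5,1,0,-1],[0.5,1,0,-1],[0.5,1,0,-1],[0.5,1,0,-1],[0.4,0.6,0,-0.7],[0.3,0.3,0,-0.4]]]' 0
python3 - <<'E'
from h import *
s=readout.get_state();print(s['tcp_pos'],s['eef_rot'])
for n in ("scene","side","wrist"):
    cv2.imwrite(f"pics/{n}1.png",vision.capture(n))
E
```

```text
time_s: 1.75
tcp_pos: [0.4425, -0.1617, 0.3439]
eef_rot: [8.9, 89.2, 39.1]
contact_force: [-0.3, -1.5, 1.0]
gripper_width: 0.0005
[ 0.44248416 -0.16168509  0.34394231] [ 8.87854522 89.17471876 39.13238167]
```

View pics/wrist1.png

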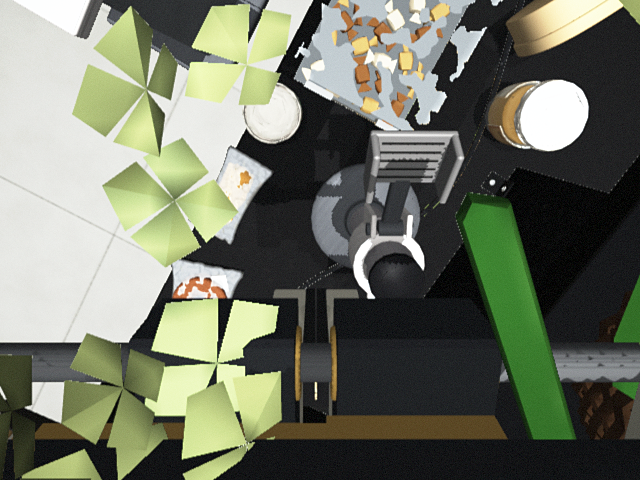

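View pics/side1.png

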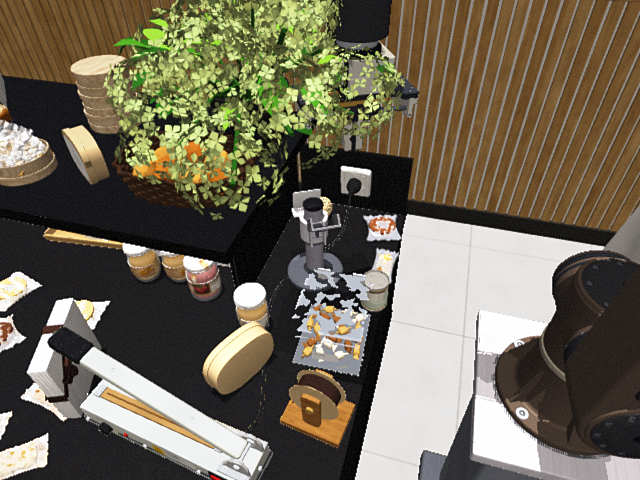

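```bash
python3 - <<'E'
from h import *
s=readout.get_state();print(s['tcp_pos'],vision.get_calibration("wrist")["pose"].round(4).tolist())
p=s['tcp_pos'];print(proj("wrist",p))
z=vision.get_calibration("wrist")["pose"][:3,0]
print(proj("wrist",p+.021*z),proj("wrist",p-.021*z))
im=cv2.imread("pics/wrist1.png")
cv2.imwrite("pics/w1z.png",cv2.resize(im[110:310,300:500],(600,600),interpolation=cv2.INTER_CUBIC))
cv2.imwrite("pics/w1y.png",cv2.resize(im[270:420,240:400],(640,600),interpolation=cv2.INTER_CUBIC))
E
```

```text
[ 0.44220275 -0.16304766  0.34354465] [[0.8629, -0.4803, -0.1575, 0.401], [0.5053, 0.8277, 0.2443, -0.0958], [0.013, -0.2903, 0.9568, 0.5027], [0.0, 0.0, 0.0, 1.0]]
[314.16634642 308.52712279]
[365.63897941 308.52712279] [262.69371344 308.52712279]
```

View pics/w1z.png

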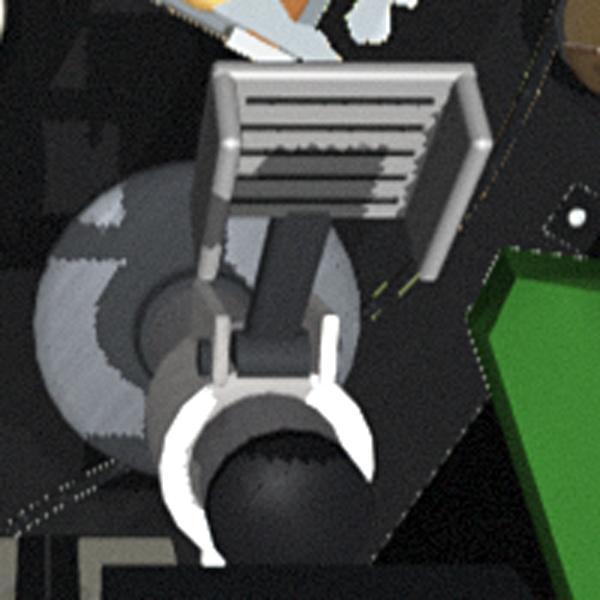

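View pics/w1y.png

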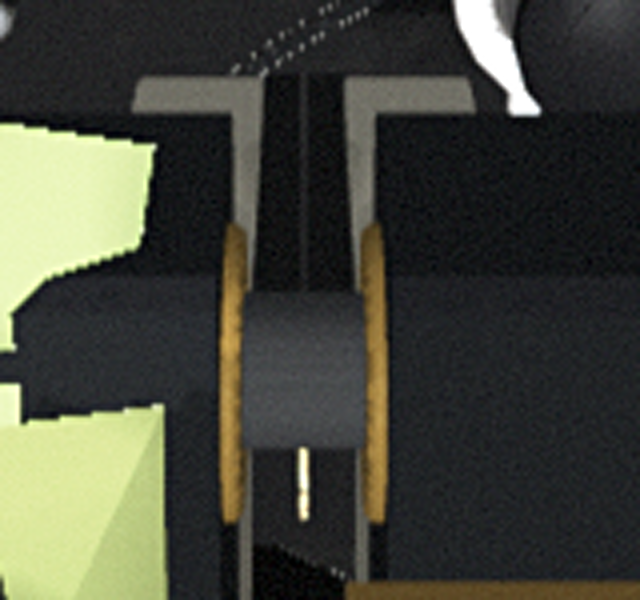

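```bash
python3 - <<'E'
from h import *
W=lambda x,y:("wrist",300+x/3,110+y/3)
P={}
for a in (.65,.75):
    zo=.160+.104*np.sin(a)+.019*np.cos(a); zi=.160+.058*np.sin(a)+.019*np.cos(a)
    o1,o2,i1,i2=[onz(*W(*p),z)[:2] for p,z in [((229,145),zo),((482,145),zo),((207,275),zi),((430,275),zi)]]
    o=(o1+o2)/2;i=(i1+i2)/2;c=onz(*W(290,490),.204)[:2]
    print(a,o1,o2,np.linalg.norm(o1-o2),i1,i2,np.linalg.norm(i1-i2)); d=o-i
    print(o,i,np.linalg.norm(d),"az",np.degrees(np.arctan2(d[1],d[0])),"cap",c,"az ears",np.degrees(np.arctan2(*(o1-o2)[::-1])))
    ax=np.array([.521,-.170]);print([np.linalg.norm(q-ax) for q in(o,i)],[np.degrees(np.arctan2(*(q-ax)[::-1])) for q in(o,i)], .03+.104*np.cos(a)-.019*np.sin(a),.03+.058*np.cos(a)-.019*np.sin(a))
print(readout.get_state()['joints'])
E
```

```text
0.65 [ 0.451422   -0.10137534] [ 0.4961474  -0.07527332] 0.05178490881457415 [ 0.46845676 -0.12967628] [ 0.51333658 -0.10356382] 0.051923582509909104
[ 0.4737847  -0.08832433] [ 0.49089667 -0.11662005] 0.03306761921386629 az 121.163639515339 cap [ 0.51715906 -0.16615273] az ears -149.73189692070574
[np.float64(0.09434087026657395), np.float64(0.061283189822537346)] [np.float64(120.03146680724693), np.float64(119.42058919082484)] 0.10129417334011706 0.0646743186068605
0.75 [ 0.45014055 -0.10123322] [ 0.49372888 -0.07579479] 0.05046836897777185 [ 0.46771638 -0.12930421] [ 0.51210349 -0.10347843] 0.05135354710223746
[ 0.47193471 -0.08851401] [ 0.48990994 -0.11639132] 0.03317006688106355 az 122.81382504440572 cap [ 0.51715906 -0.16615273] az ears -149.73189692070576
[np.float64(0.09511766177989514), np.float64(0.06197162685411324)] [np.float64(121.05347169932915), np.float64(120.11135534703409)] 0.09314450592243402 0.05948681795423827
[   3.36026691   -2.76689993  -12.27333798   -0.47827136  -79.89407978
 -152.86932776]
```

```bash

python3 -m handwheel '[[[0.1,0.3,0,1],[0.1,0.3,0,1],[0.1,0.3,0,1],[0.1,0.3,0,1],[0.1,0.3,0,1],[0.1,0.2,0,1],[0.1,0.1,0,1],[0,0,0,1]]]' 0
python3 -m handwheel '[[[0,0,0,1],[0,0,0,1],[0,0,0,1],[0,0,0,1],[0,0,0,1],[0,0,0,1],[0,0,0,1],[0,0,0,1]]]' 0
```

```text
time_s: 2.7
tcp_pos: [0.4665, -0.0948, 0.3428]
eef_rot: [21.4, 89.3, 93.2]
contact_force: [0.1, -1.1, 0.4]
gripper_width: 0.0007
time_s: 3.5
tcp_pos: [0.462, -0.1025, 0.342]
eef_rot: [33.1, 89.2, 146.5]
contact_force: [0.1, -0.3, 0.1]
gripper_width: 0.0003
```

```bash

python3 -m handwheel '[[[0.15,0.2,-0.5,0.8],[0.1,0.2,-0.5,0.6],[0.05,0,-0.4,0.3],[0,0,0,0]]]' 0
python3 - <<'E'
from h import *
s=readout.get_state();print(s['tcp_pos'],s['eef_rot'],s['contact_force'])
im=vision.capture("wrist");p=s['tcp_pos']
u=proj("wrist",p);print(u); print(proj("wrist",(.4733,-.0904,.213)))
cv2.imwrite("pics/wrist2.png",im)
im=vision.capture("side")[130:290,240:400];cv2.imwrite("pics/side2.png",cv2.resize(im,(600,600),interpolation=cv2.INTER_CUBIC))
im=vision.capture("scene")[130:290,240:400];cv2.imwrite("pics/scene2.png",cv2.resize(im,(600,600),interpolation=cv2.INTER_CUBIC))
E
```

```text
time_s: 3.9
tcp_pos: [0.4723, -0.0902, 0.2849]
eef_rot: [29.3, 89.3, 151.7]
contact_force: [0.6, -0.2, 0.4]
gripper_width: 0.0006
[ 0.47229375 -0.09023377  0.28492526] [ 29.31970308  89.28206551 151.65807317] [ 0.62933284 -0.22582768  0.35360608]
[317.08961938 305.33866903]
[314.17408314 251.03938353]
```

View pics/wrist2.png

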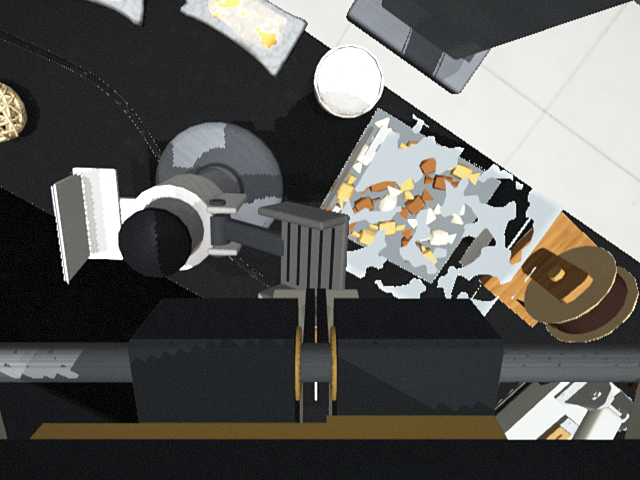

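View pics/side2.png

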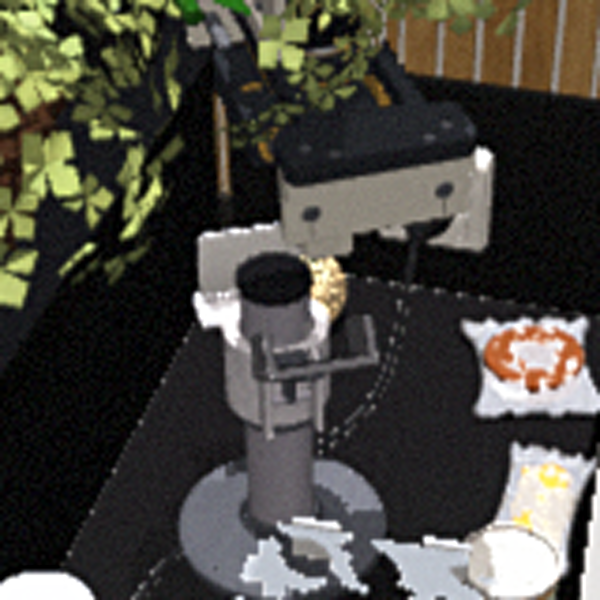

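View pics/scene2.png

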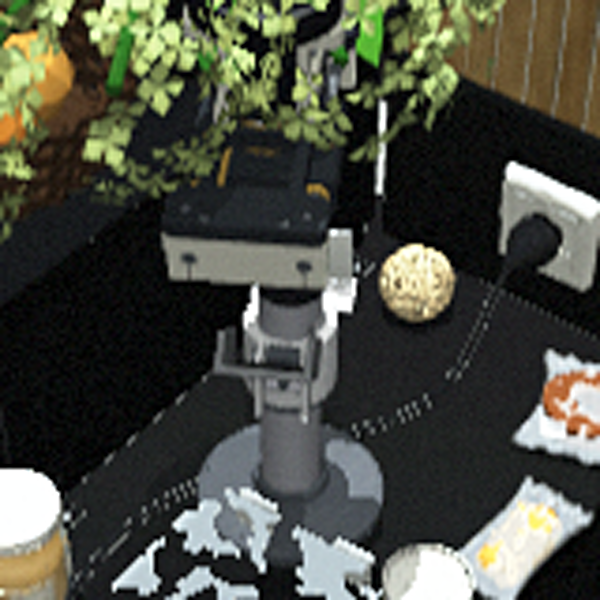

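```bash

python3 -m handwheel '[[[0,0,-0.5,0],[0,0,-0.4,0],[0,0,-0.2,0],[0,0,0,0]]]'
python3 -m handwheel '[[[0,0,-0.15,0],[0,0,-0.1,0],[0,0,-0.1,0]]]'
```

```text
time_s: 4.45
tcp_pos: [0.4757, -0.0914, 0.2475]
eef_rot: [-46.6, 89.6, 75.5]
contact_force: [0.1, -0.3, -0.5]
gripper_width: 0.0003
time_s: 4.75
tcp_pos: [0.4771, -0.0916, 0.2354]
eef_rot: [-75.7, 89.5, 46.3]
contact_force: [0.8, 0.7, -0.6]
gripper_width: 0.0007
```

```bash

python3 -m handwheel '[[[-0.1,0,-0.12,0],[-0.05,0.05,-0.12,0],[0,0,-0.12,0]]]'
python3 -m handwheel '[[[-0.02,0,-0.12,0],[0,0,-0.12,0]]]'
python3 -m handwheel '[[[-0.02,0,-0.12,0],[0,0,-0.12,0]]]'
```

```text
time_s: 5.05
tcp_pos: [0.4711, -0.0895, 0.2206]
eef_rot: [-81.9, 89.5, 40.2]
contact_force: [0.6, -0.1, 2.0]
gripper_width: 0.0003
time_s: 5.25
tcp_pos: [0.4707, -0.0894, 0.2109]
eef_rot: [-88.0, 89.4, 34.1]
contact_force: [-0.1, 0.0, 3.0]
gripper_width: 0.0005
time_s: 5.45
tcp_pos: [0.4702, -0.0893, 0.2007]
eef_rot: [-89.6, 89.4, 32.5]
contact_force: [-0.2, 0.6, 2.9]
gripper_width: 0.0006
```

```bash

python3 -m handwheel '[[[-0.09,-0.06,0,0.6],[-0.09,-0.06,0,0.6],[-0.09,-0.07,0,0.6]]]'
python3 -m handwheel '[[[-0.07,-0.07,0,0.5],[-0.07,-0.07,0,0.5],[-0.07,-0.07,0,0.5],[-0.07,-0.07,0,0.5]]]'
```

```text
time_s: 5.75
tcp_pos: [0.4605, -0.0964, 0.1994]
eef_rot: [-91.8, 89.3, 39.6]
contact_force: [0.9, 2.4, 4.0]
gripper_width: 0.0005
time_s: 6.15
tcp_pos: [0.4509, -0.1063, 0.1991]
eef_rot: [-94.9, 89.0, 46.9]
contact_force: [0.8, 2.2, 3.1]
gripper_width: 0.0002
```

```bash
python3 - <<'E'
from h import *
cv2.imwrite("pics/wrist3.png",vision.capture("wrist"))
im=vision.capture("side")[130:290,240:400];cv2.imwrite("pics/side3.png",cv2.resize(im,(600,600),interpolation=cv2.INTER_CUBIC))
E
```

```text
(no output)
```

View pics/wrist3.png

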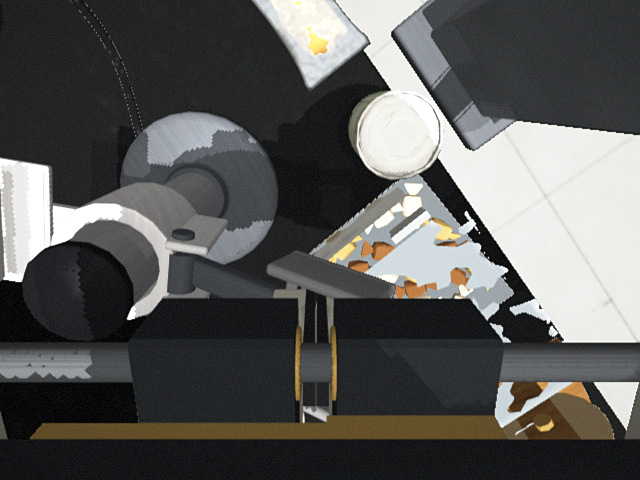

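View pics/side3.png

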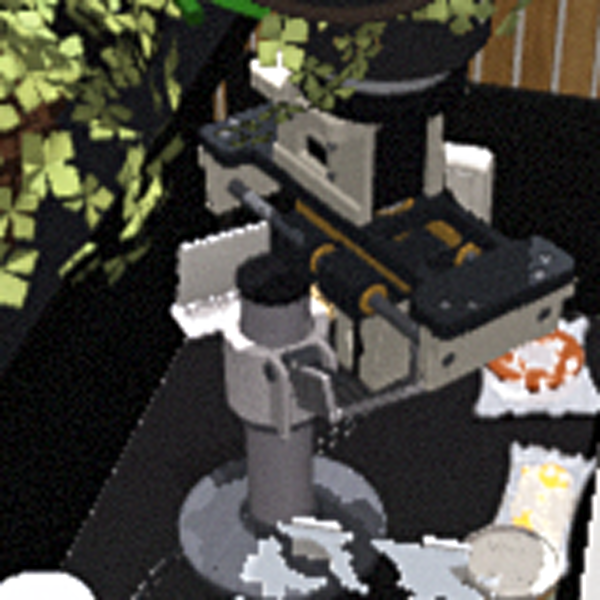

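```bash

python3 -m handwheel '[[[-0.08,-0.09,0.02,0],[-0.08,-0.09,0,0],[-0.08,-0.1,0,0],[-0.07,-0.1,0,0],[0,0,0,0]]]'
python3 - <<'E'
from h import *
cv2.imwrite("pics/wrist4.png",vision.capture("wrist"))
im=vision.capture("side")[130:290,240:400];cv2.imwrite("pics/side4.png",cv2.resize(im,(600,600),interpolation=cv2.INTER_CUBIC))
E
```

```text
time_s: 6.75
tcp_pos: [0.439, -0.1227, 0.1995]
eef_rot: [-100.1, 88.9, 41.5]
contact_force: [2.0, 1.9, 1.1]
gripper_width: 0.0004
```

View pics/wrist4.png

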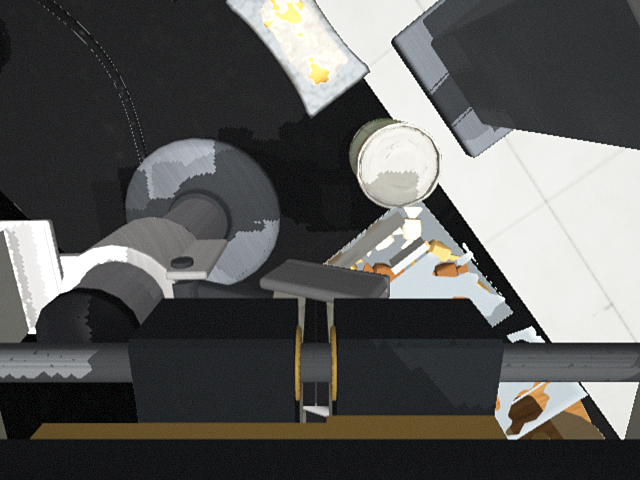

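View pics/side4.png

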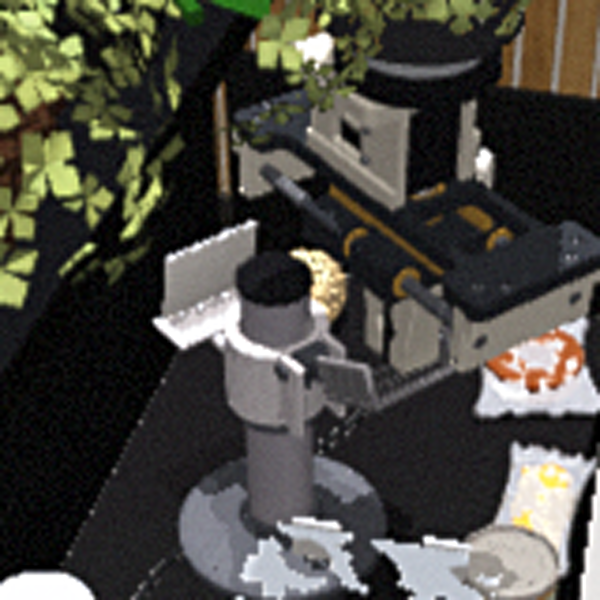

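```bash

python3 -m handwheel '[[[0,0,-0.1,0],[0,0,-0.1,0]]]'
python3 -m handwheel '[[[0,0,-0.08,0]]]'
python3 -m handwheel '[[[0,0,-0.08,0]]]'
```

```text
time_s: 7.05
tcp_pos: [0.4385, -0.1223, 0.1914]
eef_rot: [-97.4, 89.0, 44.2]
contact_force: [-0.5, 2.6, 3.8]
gripper_width: 0.0
time_s: 7.15
tcp_pos: [0.4382, -0.1222, 0.1878]
eef_rot: [-95.9, 89.0, 45.7]
contact_force: [0.5, 2.7, 4.6]
gripper_width: 0.0007
time_s: 7.25
tcp_pos: [0.4382, -0.122, 0.1844]
eef_rot: [-95.4, 89.0, 46.2]
contact_force: [-1.3, 2.7, 7.2]
gripper_width: 0.0002
```

```bash

python3 -m handwheel '[[[-0.06,-0.12,0,0.4],[-0.06,-0.12,0,0.4],[-0.05,-0.13,0,0.4]]]'
python3 -m handwheel '[[[-0.04,-0.13,0,0.4],[-0.04,-0.13,0,0.4],[-0.03,-0.13,0,0.4]]]'
```

```text
time_s: 7.55
tcp_pos: [0.4323, -0.1355, 0.184]
eef_rot: [-95.5, 88.9, 52.4]
contact_force: [-0.2, 4.8, 6.1]
gripper_width: 0.0006
time_s: 7.85
tcp_pos: [0.4284, -0.1504, 0.1839]
eef_rot: [-96.4, 88.8, 57.8]
contact_force: [1.5, 4.0, 4.7]
gripper_width: 0.0003
```

```bash

python3 -m handwheel '[[[0,0,-0.08,0],[0,0,-0.08,0]]]'
python3 -m handwheel '[[[-0.02,-0.12,0,0.4],[-0.02,-0.12,0,0.4]]]'
python3 -m handwheel '[[[0,-0.12,0,0.4],[0,-0.12,0,0.4]]]'
```

```text
time_s: 8.05
tcp_pos: [0.4278, -0.1513, 0.1784]
eef_rot: [-96.0, 88.9, 58.3]
contact_force: [-5.1, 2.9, 17.5]
gripper_width: 0.0006
time_s: 8.25
tcp_pos: [0.4266, -0.1605, 0.1787]
eef_rot: [-97.8, 88.8, 60.7]
contact_force: [4.0, 3.0, 2.2]
gripper_width: 0.0006
time_s: 8.45
tcp_pos: [0.4265, -0.1698, 0.1785]
eef_rot: [-96.3, 88.8, 66.4]
contact_force: [-0.3, 5.1, 6.0]
gripper_width: 0.0005
```

```bash

python3 -m handwheel '[[[0,0,0,0],[0,0,0,0]]]'
python3 -m handwheel '[[[0,0,-0.08,0],[0,0,0,0]]]'
python3 -m handwheel '[[[0,0,-0.08,0],[0,0,0,0]]]'
```

```text
time_s: 8.65
tcp_pos: [0.4266, -0.1704, 0.1785]
eef_rot: [-96.3, 88.8, 66.5]
contact_force: [0.8, 1.7, 5.5]
gripper_width: 0.0004
time_s: 8.85
tcp_pos: [0.4262, -0.1712, 0.1759]
eef_rot: [-95.6, 89.0, 67.2]
contact_force: [1.0, 2.1, 2.5]
gripper_width: 0.0004
time_s: 9.05
tcp_pos: [0.4259, -0.1721, 0.1739]
eef_rot: [-96.3, 89.1, 66.6]
contact_force: [0.4, 2.5, 4.3]
gripper_width: 0.0005
```

```bash

python3 -m handwheel '[[[0,0,-0.08,0],[0,0,0,0]]]'
python3 -m handwheel '[[[0,0,-0.08,0],[0,0,0,0]]]'
python3 -m handwheel '[[[0,0,-0.08,0],[0,0,0,0]]]'
```

```text
time_s: 9.25
tcp_pos: [0.4258, -0.1732, 0.1723]
eef_rot: [-99.8, 89.3, 63.3]
contact_force: [0.8, 2.8, 6.2]
gripper_width: 0.0006
time_s: 9.45
tcp_pos: [0.4257, -0.1743, 0.171]
eef_rot: [-105.9, 89.4, 57.3]
contact_force: [0.2, 2.5, 7.0]
gripper_width: 0.0007
time_s: 9.65
tcp_pos: [0.4257, -0.1754, 0.1699]
eef_rot: [-117.3, 89.5, 45.9]
contact_force: [-1.5, 2.8, 8.1]
gripper_width: 0.0009
```

```bash

python3 -m handwheel '[[[0,-0.1,0,0.4],[0.02,-0.1,0,0.4],[0,0,0,0]]]'
python3 -m handwheel '[[[0,0,-0.08,0],[0,0,0,0]]]'
python3 -m handwheel '[[[0,0,-0.08,0],[0,0,0,0]]]'
```

```text
time_s: 9.95
tcp_pos: [0.4268, -0.1837, 0.1705]
eef_rot: [-125.2, 89.5, 42.3]
contact_force: [0.6, -0.7, 4.1]
gripper_width: 0.0007
time_s: 10.15
tcp_pos: [0.4269, -0.1854, 0.1685]
eef_rot: [-149.6, 89.7, 18.0]
contact_force: [1.3, 0.3, 2.4]
gripper_width: 0.0002
time_s: 10.35
tcp_pos: [0.4269, -0.1871, 0.1671]
eef_rot: [173.1, 89.7, -19.3]
contact_force: [-1.5, 2.2, 9.4]
gripper_width: 0.0005
```

```bash

python3 -m handwheel '[[[0,0,0,0],[0,0,0,0]]]'
python3 -m handwheel '[[[0,0,-0.08,0],[0,0,0,0]]]'
python3 -m handwheel '[[[0,0,-0.08,0],[0,0,0,0]]]'
python3 - <<'E'
from h import *
cv2.imwrite("pics/wrist5.png",vision.capture("wrist"))
im=vision.capture("side")[130:290,240:400];cv2.imwrite("pics/side5.png",cv2.resize(im,(600,600),interpolation=cv2.INTER_CUBIC))
E
```

```text
time_s: 10.55
tcp_pos: [0.4272, -0.1875, 0.1679]
eef_rot: [164.2, 89.6, -28.2]
contact_force: [-0.2, 2.1, 6.8]
gripper_width: 0.0007
time_s: 10.75
tcp_pos: [0.4273, -0.1887, 0.1669]
eef_rot: [146.0, 89.5, -46.2]
contact_force: [-0.5, 3.2, 9.8]
gripper_width: 0.0005
time_s: 10.95
tcp_pos: [0.4276, -0.1899, 0.1664]
eef_rot: [137.7, 89.3, -54.5]
contact_force: [-0.8, 4.8, 9.9]
gripper_width: 0.0004
```

View pics/wrist5.png

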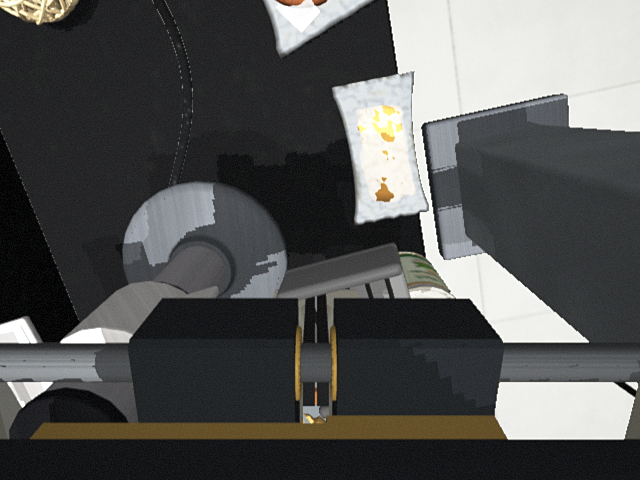

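View pics/side5.png

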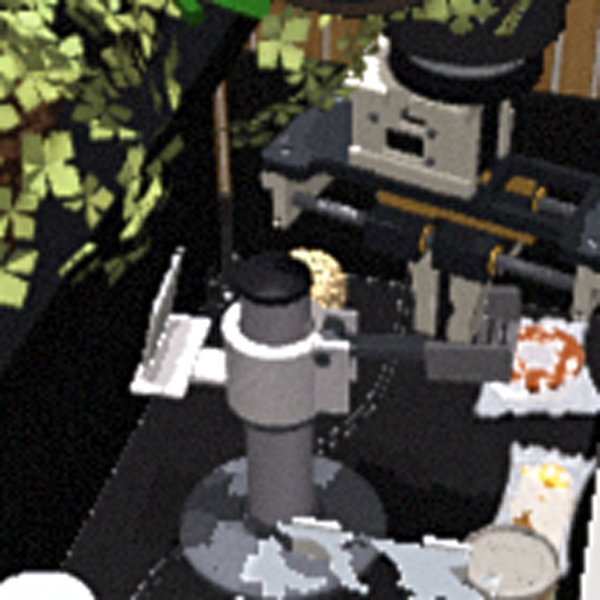

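```bash

python3 -m handwheel '[[[0.01,-0.06,0,0.9],[0.02,-0.06,0,0.9],[0.02,-0.06,0,0.9],[0.02,-0.06,0,0.6],[0,0,0,0]]]'
python3 -m handwheel '[[[0,0,-0.08,0],[0,0,0,0]]]'
python3 -m handwheel '[[[0,0,-0.08,0],[0,0,0,0]]]'
```

```text
time_s: 11.55
tcp_pos: [0.4313, -0.201, 0.1675]
eef_rot: [131.7, 89.1, -43.3]
contact_force: [0.3, -0.2, 4.4]
gripper_width: 0.0007
time_s: 11.75
tcp_pos: [0.4314, -0.2023, 0.1652]
eef_rot: [124.5, 89.0, -50.7]
contact_force: [-0.1, -0.8, 3.5]
gripper_width: 0.0002
time_s: 11.95
tcp_pos: [0.4318, -0.204, 0.1637]
eef_rot: [119.6, 88.8, -55.7]
contact_force: [-0.5, 0.4, 7.5]
gripper_width: 0.0003
```

```bash

python3 -m handwheel '[[[0,0.02,-0.08,0],[0,0,0,0]]]'
python3 -m handwheel '[[[0,0.02,-0.08,0],[0,0,0,0]]]'
python3 -m handwheel '[[[0,0.02,-0.08,0],[0,0,0,0]]]'
```

```text
time_s: 12.15
tcp_pos: [0.4322, -0.2052, 0.1629]
eef_rot: [115.5, 88.6, -59.9]
contact_force: [1.1, -1.1, 5.6]
gripper_width: 0.0003
time_s: 12.35
tcp_pos: [0.4326, -0.2066, 0.1619]
eef_rot: [112.6, 88.3, -62.8]
contact_force: [2.3, -1.1, 4.2]
gripper_width: 0.0003
time_s: 12.55
tcp_pos: [0.433, -0.2079, 0.1611]
eef_rot: [110.5, 88.0, -65.0]
contact_force: [-0.1, 0.4, 7.2]
gripper_width: 0.0002
```

```bash

python3 -m handwheel '[[[0,0.04,-0.15,0],[0,0.03,-0.1,0]]]'
python3 - <<'E'
from h import *
cv2.imwrite("pics/wrist6.png",vision.capture("wrist"))
im=vision.capture("side")[130:290,240:400];cv2.imwrite("pics/side6.png",cv2.resize(im,(600,600),interpolation=cv2.INTER_CUBIC))
E
```

```text
time_s: 12.75
tcp_pos: [0.4335, -0.2096, 0.1569]
eef_rot: [106.7, 87.5, -68.8]
contact_force: [-8.3, -11.1, 28.2]
gripper_width: 0.0006
```

View pics/wrist6.png

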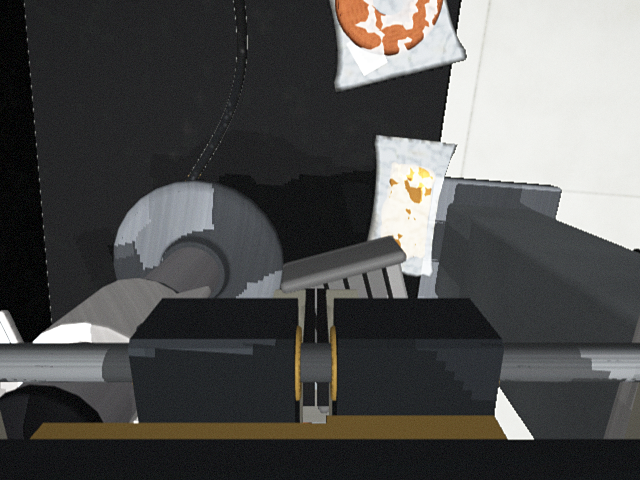

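View pics/side6.png

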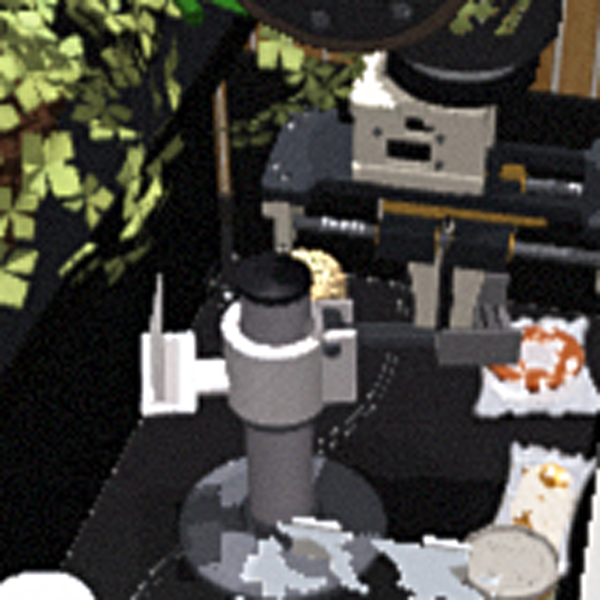

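```bash

python3 -m handwheel '[[[0,0,0.08,0],[0,0,0,0]]]'
python3 - <<'E'
from h import *
W=np.array([.519,-.168,0])
# reference: where pin & paddle would be, in side crop coords
for az in (185,190,195,200,205):
  for a in (.15,0,-.1):
    d=np.array([np.cos(np.radians(az)),np.sin(np.radians(az)),0])
    t=np.array([d[1],-d[0],0])*0.028   # trailing? cw side
    end=W+d*(.03+.104*np.cos(a))+[0,0,.160+.104*np.sin(a)]
    inn=W+d*(.03+.058*np.cos(a))+[0,0,.160+.058*np.sin(a)]
    f=lambda p:((proj("side",p)-[240,130])*3.75).round(0)
    print(az,a,f(end+t),f(inn+t),"sign",f(W-d*.08+[0,0,.16]))
E
```

```text
time_s: 13.05
tcp_pos: [0.4342, -0.2112, 0.1612]
eef_rot: [108.8, 87.3, -67.0]
contact_force: [-0.1, 0.4, 3.9]
gripper_width: 0.0006
185 0.15 [512. 374.] [426. 373.] sign [139. 319.]
185 0 [512. 396.] [427. 386.] sign [139. 319.]
185 -0.1 [510. 411.] [426. 394.] sign [139. 319.]
190 0.15 [518. 360.] [432. 365.] sign [137. 327.]
190 0 [518. 382.] [433. 377.] sign [137. 327.]
190 -0.1 [516. 397.] [432. 385.] sign [137. 327.]
195 0.15 [522. 346.] [437. 356.] sign [135. 335.]
195 0 [522. 369.] [437. 368.] sign [135. 335.]
195 -0.1 [520. 383.] [436. 376.] sign [135. 335.]
200 0.15 [524. 333.] [440. 347.] sign [134. 343.]
200 0 [524. 355.] [441. 359.] sign [134. 343.]
200 -0.1 [522. 369.] [440. 367.] sign [134. 343.]
205 0.15 [524. 319.] [442. 338.] sign [135. 350.]
205 0 [524. 341.] [443. 350.] sign [135. 350.]
205 -0.1 [522. 356.] [442. 358.] sign [135. 350.]
```

```bash

python3 -m handwheel '[[[0.02,-0.04,0.02,1],[0.03,-0.04,0,1],[0.03,-0.04,0,1],[0.03,-0.03,0,0],[0,0,0,0]]]'
python3 -m handwheel '[[[0,0.02,-0.08,0],[0,0,0,0]]]'
python3 -m handwheel '[[[0,0.02,-0.08,0],[0,0,0,0]]]'
```

```text
time_s: 13.55
tcp_pos: [0.4378, -0.2165, 0.1607]
eef_rot: [107.2, 87.4, -53.3]
contact_force: [-0.1, 0.0, 6.8]
gripper_width: 0.0002
time_s: 13.75
tcp_pos: [0.4377, -0.2169, 0.1583]
eef_rot: [104.4, 87.3, -56.0]
contact_force: [-0.2, 0.2, 4.6]
gripper_width: 0.0004
time_s: 13.95
tcp_pos: [0.4382, -0.2177, 0.1572]
eef_rot: [102.6, 87.1, -57.9]
contact_force: [-0.5, 0.5, 10.2]
gripper_width: 0.0006
```

```bash

python3 -m handwheel '[[[0.04,-0.05,0.04,0.5],[0.04,-0.05,0,0.5],[0.04,-0.05,0,0.5],[0,0,0,0]]]'
python3 -m handwheel '[[[0,0.02,-0.08,0],[0,0,0,0]]]'
python3 -m handwheel '[[[0,0.02,-0.08,0],[0,0,0,0]]]'
```

```text
time_s: 14.35
tcp_pos: [0.4421, -0.2234, 0.1583]
eef_rot: [100.6, 87.2, -52.3]
contact_force: [-0.2, 0.2, 8.4]
gripper_width: 0.0007
time_s: 14.55
tcp_pos: [0.4423, -0.2238, 0.1567]
eef_rot: [98.5, 87.1, -54.4]
contact_force: [-1.9, 2.2, 11.7]
gripper_width: 0.0005
time_s: 14.75
tcp_pos: [0.4426, -0.2244, 0.1564]
eef_rot: [97.1, 86.9, -55.9]
contact_force: [-2.5, 3.6, 13.1]
gripper_width: 0.0005
```

```bash

python3 - <<'E'
from h import *
cv2.imwrite("pics/wrist7.png",vision.capture("wrist"))
im=vision.capture("side")[150:250,280:400];cv2.imwrite("pics/side7.png",cv2.resize(im,(720,600),interpolation=cv2.INTER_CUBIC))
E
```

```text
(no output)
```

View pics/wrist7.png

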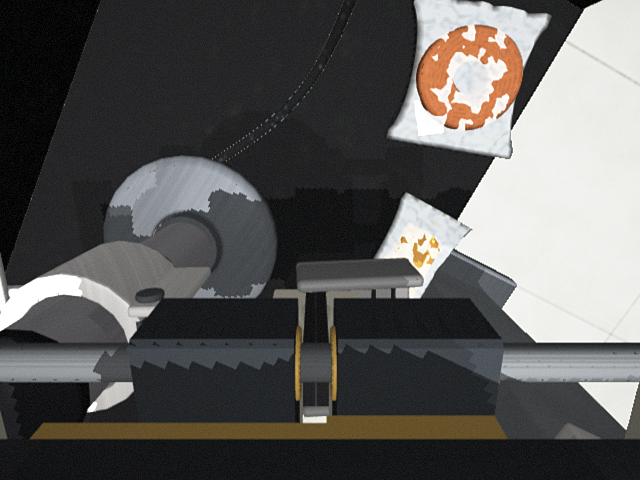

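View pics/side7.png

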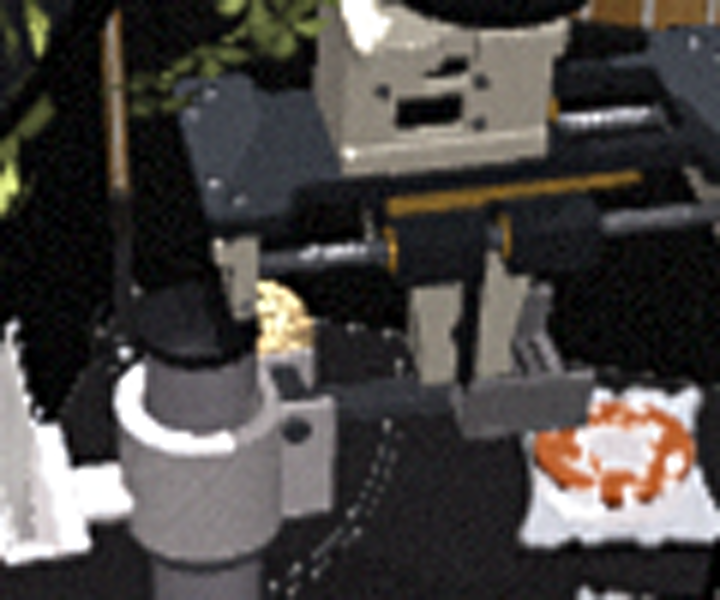

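```bash

python3 -m handwheel '[[[0,0,0.12,0],[0,0,0.06,0],[-0.12,-0.02,0,0],[-0.12,-0.02,0,0],[-0.12,-0.02,0,0],[-0.06,0,0,0],[0,0,0,0]]]'
```

```text
time_s: 15.55
tcp_pos: [0.4209, -0.2259, 0.1601]
eef_rot: [91.8, 87.2, -61.4]
contact_force: [-0.2, -0.2, 1.3]
gripper_width: 0.0003
```

```bash

python3 -m handwheel '[[[0,0.02,-0.08,0],[0,0,0,0]]]'
python3 -m handwheel '[[[0,0.02,-0.08,0],[0,0,0,0]]]'
python3 -m handwheel '[[[0,0.02,-0.08,0],[0,0,0,0]]]'
```

```text
time_s: 15.75
tcp_pos: [0.4211, -0.2255, 0.1573]
eef_rot: [92.1, 87.1, -61.1]
contact_force: [-1.4, 0.4, 3.7]
gripper_width: 0.0005
time_s: 15.95
tcp_pos: [0.4212, -0.2257, 0.1558]
eef_rot: [90.7, 87.0, -62.5]
contact_force: [-3.6, 2.7, 9.2]
gripper_width: -0.0
time_s: 16.15
tcp_pos: [0.4214, -0.2261, 0.1552]
eef_rot: [89.6, 86.8, -63.4]
contact_force: [-4.2, 2.7, 10.4]
gripper_width: 0.0006
```

```bash

python3 -m handwheel '[[[0.02,0.02,-0.1,0],[0,0,0,0]]]'
python3 -m handwheel '[[[0.02,0.02,-0.12,0],[0,0,0,0]]]'
```

```text
time_s: 16.35
tcp_pos: [0.4217, -0.2268, 0.1545]
eef_rot: [87.6, 86.7, -65.3]
contact_force: [-4.4, 3.2, 13.2]
gripper_width: 0.0006
time_s: 16.55
tcp_pos: [0.4222, -0.2278, 0.1539]
eef_rot: [86.1, 86.5, -66.8]
contact_force: [-5.5, 3.8, 16.6]
gripper_width: 0.0008
```

```bash

python3 -m handwheel '[[[0,0,0.2,0],[0,0,0.5,0],[0,0,0.8,0],[0,0,1,0],[0,0,0.8,0],[0,0,0,0]]]'
python3 - <<'E'
from h import *
cv2.imwrite("pics/wrist8.png",vision.capture("wrist"))
im=vision.capture("side")[150:250,280:400];cv2.imwrite("pics/side8.png",cv2.resize(im,(720,600),interpolation=cv2.INTER_CUBIC))
im=vision.capture("scene")[160:260,260:380];cv2.imwrite("pics/scene8.png",cv2.resize(im,(720,600),interpolation=cv2.INTER_CUBIC))
E
```

```text
time_s: 17.15
tcp_pos: [0.4215, -0.2273, 0.2905]
eef_rot: [84.9, 86.5, -67.9]
contact_force: [-0.0, -0.1, 0.6]
gripper_width: 0.0005
```

View pics/wrist8.png

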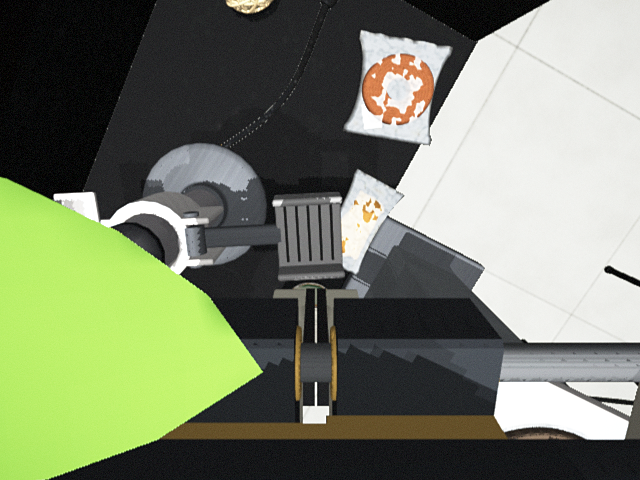

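View pics/side8.png

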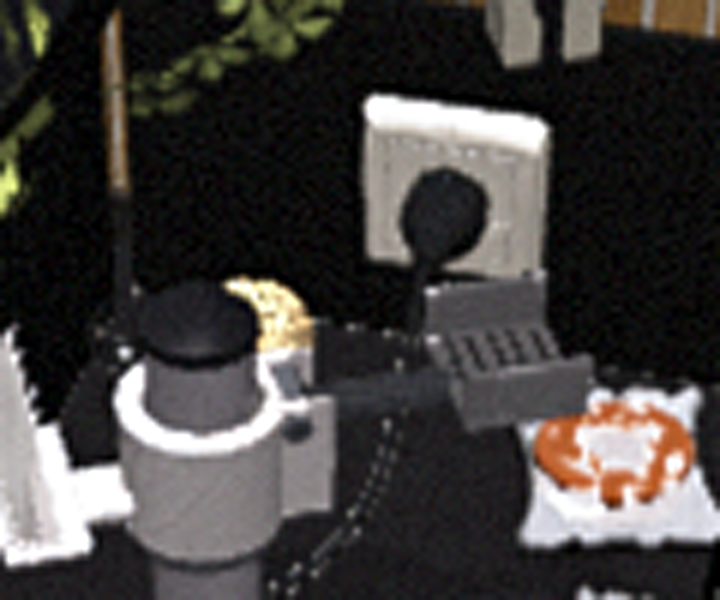

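View pics/scene8.png

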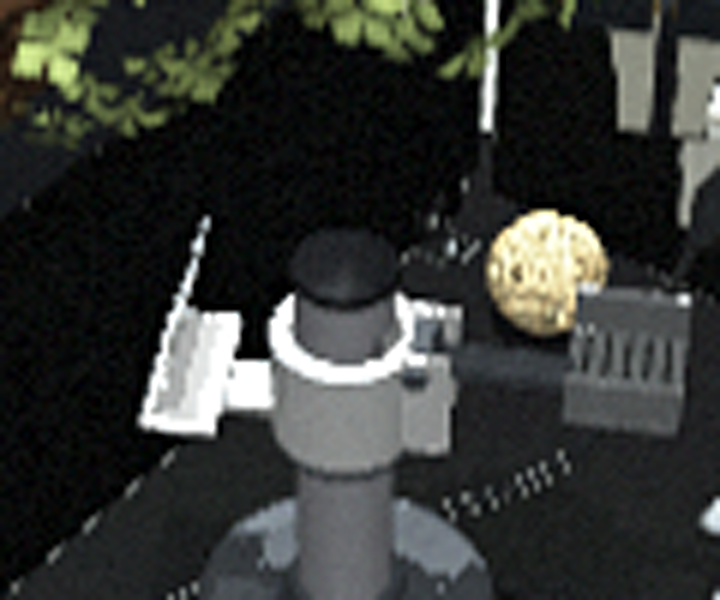

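```bash

python3 - <<'E'
from h import *
im=cv2.imread("pics/wrist8.png")[180:300,180:360];cv2.imwrite("pics/w8z.png",cv2.resize(im,(792,528),interpolation=cv2.INTER_CUBIC))
E
```

```text
(no output)
```

View pics/w8z.png

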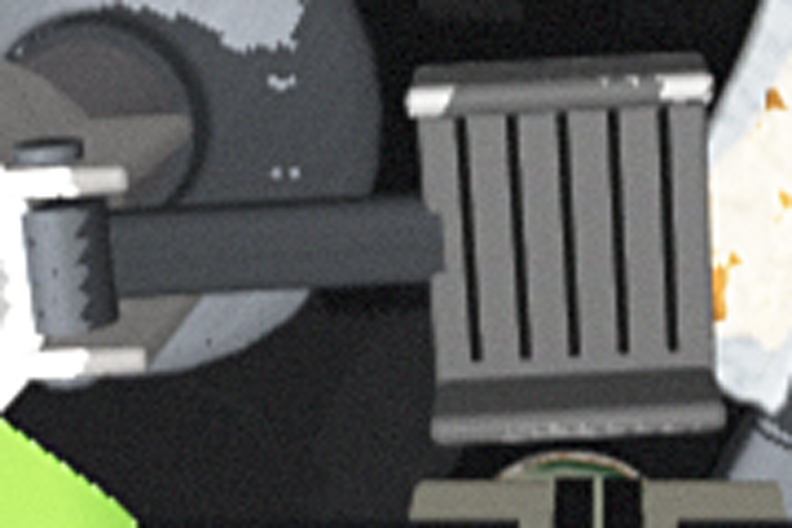

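```bash

python3 - <<'E'
from h import *
W=lambda p:("wrist",180+p[0]/4.4,180+p[1]/4.4)
D=lambda p:("side",280+p[0]/6,150+p[1]/6)
S=lambda p:("scene",260+p[0]/6,160+p[1]/6)
pts={"Li":((410,97),(428,288),(583,292)),"Lo":((711,87),(545,274),(690,297)),"Ti":((434,428),(460,387),(567,393)),"To":((722,412),(592,360),(685,397))}
R={}
for k,(w,d,s) in pts.items():
    a,e=tri(W(w),D(d));b,f=tri(W(w),S(s)); R[k]=(a+b)/2; print(k,a.round(4),e[0].round(4),b.round(4),f[0].round(4))
o=(R["Lo"]+R["To"])/2;i=(R["Li"]+R["Ti"])/2
for n,d in (("mid",o-i),("L",R["Lo"]-R["Li"]),("T",R["To"]-R["Ti"])):
    print(n,np.linalg.norm(d),"az",np.degrees(np.arctan2(d[1],d[0]))%360,"elev",np.arcsin(d[2]/np.linalg.norm(d)))
print((o+i)/2, "mean elevation from height:", (((o+i)/2)[2]-.019-.160)/.081)
q=(o+i)/2-[.519,-.168,0];print(np.hypot(q[0],q[1]),np.degrees(np.arctan2(q[1],q[0]))%360)
E
```

```text
Li [ 0.4555 -0.2382  0.1778] 0.0007 [ 0.4552 -0.238   0.1772] 0.0005
Lo [ 0.4172 -0.2591  0.1769] 0.0007 [ 0.4181 -0.259   0.1807] 0.0013
Ti [ 0.4315 -0.1923  0.1728] 0.0023 [ 0.4297 -0.1921  0.1717] 0.0007
To [ 0.3919 -0.2156  0.1754] 0.0004 [ 0.3917 -0.2154  0.1749] 0.0004
mid 0.044250241480296 az 210.05701496895355 elev 0.04687311481663786
L 0.043156726077173704 az 209.0372323128384 elev 0.028905127548125176
T 0.045370666902171265 az 211.02861170039273 elev 0.06395045380149726
[ 0.42383929 -0.2262229   0.17592613] mean elevation from height: -0.03794903302436659
0.11155924945907883 211.4598616216385
```

```bash

python3 -m handwheel '[[[0.04,0.02,-1,0],[0,0,-0.8,0],[0,0,-0.6,0],[0,0,-0.3,0],[0,0,0,0]]]'
```

```text
time_s: 17.8
tcp_pos: [0.4164, -0.2248, 0.1677]
eef_rot: [70.1, 87.0, -82.9]
contact_force: [0.2, -0.3, 0.9]
gripper_width: 0.0004
```

```bash

python3 -m handwheel '[[[0.12,0,0,0],[0.06,-0.02,0,0],[0,0,-0.1,0],[0,0,-0.1,0],[0,0,0,0]]]'
python3 -m handwheel '[[[0,0,-0.1,0],[0,0,0,0]]]'
python3 -m handwheel '[[[0,0,-0.1,0],[0,0,0,0]]]'
```

```text
time_s: 18.3
tcp_pos: [0.4249, -0.2258, 0.1597]
eef_rot: [70.3, 87.0, -82.7]
contact_force: [-0.8, -0.4, -0.0]
gripper_width: 0.0001
time_s: 18.5
tcp_pos: [0.4253, -0.2263, 0.1572]
eef_rot: [71.6, 86.9, -81.3]
contact_force: [-0.2, 0.3, 2.5]
gripper_width: 0.0006
time_s: 18.7
tcp_pos: [0.4257, -0.227, 0.1558]
eef_rot: [73.4, 86.7, -79.5]
contact_force: [-3.4, 2.4, 7.6]
gripper_width: 0.0001
```

```bash

python3 -m handwheel '[[[0,0.02,-0.12,0],[0,0,0,0]]]'
python3 -m handwheel '[[[0,0.02,-0.14,0],[0,0,0,0]]]'
python3 -m handwheel '[[[0,0.02,-0.16,0],[0,0,0,0]]]'
```

```text
time_s: 18.9
tcp_pos: [0.426, -0.2277, 0.1549]
eef_rot: [74.8, 86.5, -77.9]
contact_force: [-3.0, 3.5, 10.9]
gripper_width: 0.0006
time_s: 19.1
tcp_pos: [0.4265, -0.2286, 0.1543]
eef_rot: [76.6, 86.2, -76.0]
contact_force: [-6.5, 3.8, 14.0]
gripper_width: 0.0002
time_s: 19.3
tcp_pos: [0.427, -0.2296, 0.1537]
eef_rot: [78.5, 85.9, -74.0]
contact_force: [-6.4, 6.2, 16.3]
gripper_width: 0.0005
```

```bash

python3 -m handwheel '[[[0,0,0.1,0],[0,0,0.12,0],[0,0,0.1,0],[0,0,0,0]]]'
python3 -m handwheel '[[[0.04,-0.08,0,0],[0,0,0,0]]]'
python3 -m handwheel '[[[0.04,-0.08,0,0],[0,0,0,0]]]'
```

```text
time_s: 19.7
tcp_pos: [0.4277, -0.2297, 0.1691]
eef_rot: [81.5, 85.9, -71.0]
contact_force: [-0.4, -0.1, -0.6]
gripper_width: 0.0003
time_s: 19.9
tcp_pos: [0.4293, -0.233, 0.1686]
eef_rot: [81.1, 85.9, -71.4]
contact_force: [1.2, -0.3, 0.0]
gripper_width: 0.0002
time_s: 20.1
tcp_pos: [0.4308, -0.2365, 0.168]
eef_rot: [80.3, 85.9, -72.3]
contact_force: [-0.8, -0.5, 0.3]
gripper_width: 0.0007
```

```bash

python3 -m handwheel '[[[0.03,-0.06,0,0],[0,0,0,0]]]'
python3 -m handwheel '[[[0.03,-0.06,0,0],[0,0,0,0]]]'
python3 - <<'E'
from h import *
print(readout.get_state()['contact_force'])
cv2.imwrite("pics/wrist9.png",vision.capture("wrist"))
E
```

```text
time_s: 20.3
tcp_pos: [0.4319, -0.2392, 0.1675]
eef_rot: [79.6, 85.9, -72.9]
contact_force: [0.3, -0.3, -0.1]
gripper_width: 0.0005
time_s: 20.5
tcp_pos: [0.4331, -0.2414, 0.1673]
eef_rot: [79.6, 86.0, -73.0]
contact_force: [-0.5, 1.8, 0.9]
gripper_width: 0.0002
[-0.49958041  1.83340165  0.89505851]
```

View pics/wrist9.png

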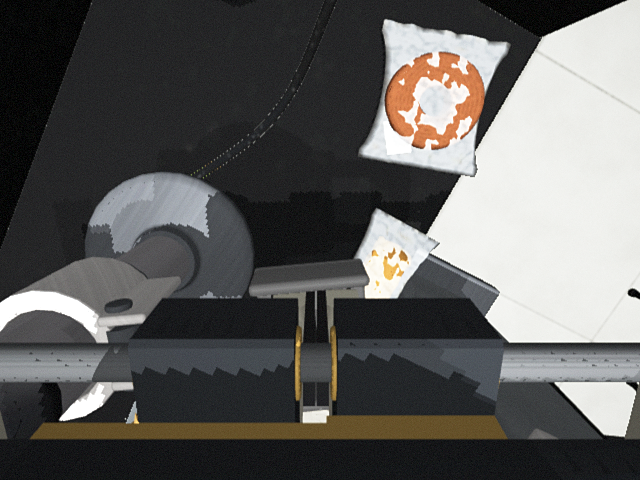

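```bash

python3 -m handwheel '[[[0.03,-0.06,0,0],[0,0,0,0]]]'
python3 -m handwheel '[[[0.03,-0.06,0,0],[0,0,0,0]]]'
python3 -m handwheel '[[[0.03,-0.06,0,0],[0,0,0,0]]]'
```

```text
time_s: 20.75
tcp_pos: [0.4346, -0.243, 0.1673]
eef_rot: [80.6, 86.0, -71.9]
contact_force: [0.3, 2.5, 1.3]
gripper_width: 0.0006
time_s: 20.95
tcp_pos: [0.4361, -0.2446, 0.1673]
eef_rot: [81.5, 86.1, -71.0]
contact_force: [0.3, 1.0, 0.9]
gripper_width: 0.0006
time_s: 21.15
tcp_pos: [0.4376, -0.2463, 0.1673]
eef_rot: [82.4, 86.1, -70.1]
contact_force: [-0.3, 2.9, 1.7]
gripper_width: 0.0005
```

```bash

python3 -m handwheel '[[[0,0.08,-0.1,0],[0,0.02,-0.1,0],[0,0,0,0]]]'
python3 -m handwheel '[[[0,0.02,-0.1,0],[0,0,0,0]]]'
python3 -m handwheel '[[[0,0.02,-0.1,0],[0,0,0,0]]]'
python3 -m handwheel '[[[0,0.02,-0.1,0],[0,0,0,0]]]'
```

```text
time_s: 21.45
tcp_pos: [0.4378, -0.2431, 0.1597]
eef_rot: [82.3, 86.0, -70.2]
contact_force: [-0.7, 3.6, 3.9]
gripper_width: 0.0003
time_s: 21.65
tcp_pos: [0.4379, -0.2435, 0.1578]
eef_rot: [81.9, 85.8, -70.5]
contact_force: [-3.0, 6.8, 10.3]
gripper_width: 0.0007
time_s: 21.85
tcp_pos: [0.4382, -0.2439, 0.1572]
eef_rot: [82.1, 85.6, -70.2]
contact_force: [-3.2, 6.8, 13.7]
gripper_width: 0.0003
time_s: 22.05
tcp_pos: [0.4386, -0.2443, 0.1571]
eef_rot: [82.7, 85.4, -69.5]
contact_force: [-5.0, 6.9, 14.3]
gripper_width: 0.0001
```

```bash

python3 -m handwheel '[[[0,0,0.12,0],[0,0,0.12,0],[0,0,0,0]]]'
python3 -m handwheel '[[[-0.1,0.13,0,0],[-0.1,0.13,0,0],[-0.1,0.13,0,0],[0,0,0,0]]]'
```

```text
time_s: 22.35
tcp_pos: [0.4387, -0.2447, 0.1676]
eef_rot: [83.3, 85.3, -68.9]
contact_force: [0.2, 0.0, -0.8]
gripper_width: 0.0007
time_s: 22.75
tcp_pos: [0.425, -0.2279, 0.1662]
eef_rot: [82.1, 85.3, -70.1]
contact_force: [0.5, 0.3, 0.1]
gripper_width: 0.0006
```

```bash

python3 -m handwheel '[[[-0.05,0.08,0,0],[0,0,0,0]]]'
python3 -m handwheel '[[[-0.04,0.07,0,0],[0,0,0,0]]]'
python3 -m handwheel '[[[-0.04,0.07,0,0],[0,0,0,0]]]'
```

```text
time_s: 22.95
tcp_pos: [0.4232, -0.2242, 0.1664]
eef_rot: [82.7, 85.3, -69.5]
contact_force: [0.3, -0.2, -0.8]
gripper_width: 0.0004
time_s: 23.15
tcp_pos: [0.4219, -0.2212, 0.1665]
eef_rot: [83.1, 85.3, -69.1]
contact_force: [1.1, 0.1, -0.0]
gripper_width: 0.0003
time_s: 23.35
tcp_pos: [0.4205, -0.2183, 0.1666]
eef_rot: [83.4, 85.3, -68.8]
contact_force: [1.0, -0.2, 0.1]
gripper_width: 0.0003
```

```bash

python3 -m handwheel '[[[-0.03,0.07,0,0],[0,0,0,0]]]'
python3 -m handwheel '[[[-0.03,0.07,0,0],[0,0,0,0]]]'
python3 -m handwheel '[[[-0.03,0.07,0,0],[0,0,0,0]]]'
```

```text
time_s: 23.55
tcp_pos: [0.4194, -0.2153, 0.1666]
eef_rot: [83.5, 85.3, -68.7]
contact_force: [0.3, -0.1, -1.2]
gripper_width: 0.0006
time_s: 23.75
tcp_pos: [0.4183, -0.2123, 0.1667]
eef_rot: [83.7, 85.2, -68.5]
contact_force: [0.4, -0.0, 0.2]
gripper_width: 0.0004
time_s: 23.95
tcp_pos: [0.4175, -0.2094, 0.1669]
eef_rot: [84.2, 85.2, -68.0]
contact_force: [0.8, -0.3, -0.6]
gripper_width: 0.0007
```

Still no contact, so I'll look.

```bash

python3 - <<'E'
from h import *
cv2.imwrite("pics/wrist10.png",vision.capture("wrist"))
im=vision.capture("side")[150:250,280:400];cv2.imwrite("pics/side10.png",cv2.resize(im,(720,600),interpolation=cv2.INTER_CUBIC))
E
```

```text
(no output)
```

View pics/wrist10.png

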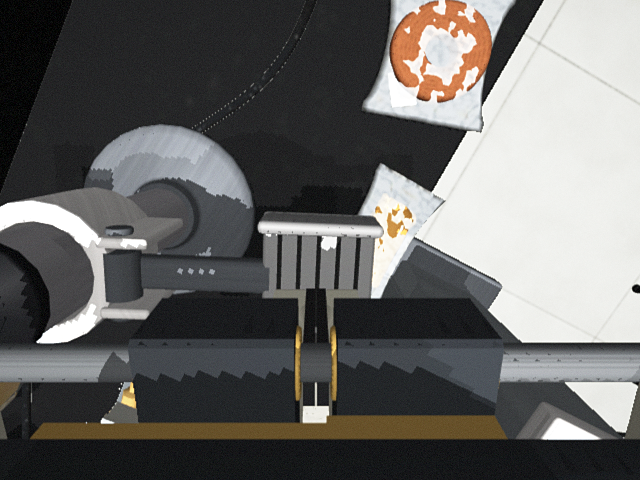

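View pics/side10.png

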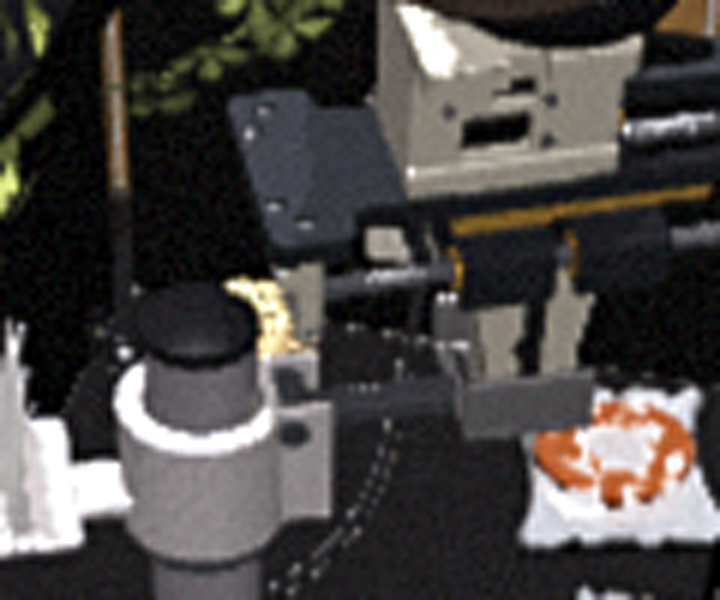

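```bash

python3 -m handwheel '[[[0.05,-0.13,0,0],[0.05,-0.13,0,0],[0,0,-0.12,0],[0,0,-0.1,0],[0,0,0,0]]]'
python3 -m handwheel '[[[0,0.02,-0.1,0],[0,0,0,0]]]'
python3 -m handwheel '[[[0,0.02,-0.1,0],[0,0,0,0]]]'
python3 -m handwheel '[[[0,0.02,-0.1,0],[0,0,0,0]]]'
```

```text
time_s: 24.55
tcp_pos: [0.4211, -0.2215, 0.158]
eef_rot: [82.8, 85.2, -69.4]
contact_force: [-0.6, 0.2, 4.6]
gripper_width: 0.0002
time_s: 24.75
tcp_pos: [0.4215, -0.2226, 0.1561]
eef_rot: [82.4, 85.0, -69.7]
contact_force: [-2.4, 0.1, 11.4]
gripper_width: 0.0004
time_s: 24.95
tcp_pos: [0.4221, -0.2239, 0.1552]
eef_rot: [82.4, 84.7, -69.7]
contact_force: [-1.8, 0.5, 8.1]
gripper_width: 0.0004
time_s: 25.15
tcp_pos: [0.4228, -0.2253, 0.1545]
eef_rot: [82.5, 84.5, -69.5]
contact_force: [-2.0, 0.6, 9.9]
gripper_width: -0.0003
```

```bash

python3 -m handwheel '[[[-0.01,0.04,-0.14,0],[0,0,0,0]]]'
python3 -m handwheel '[[[-0.01,0.05,-0.16,0],[0,0,0,0]]]'
python3 -m handwheel '[[[-0.01,0.05,-0.18,0],[0,0,0,0]]]'
```

```text
time_s: 25.35
tcp_pos: [0.4233, -0.2264, 0.1531]
eef_rot: [82.7, 84.1, -69.2]
contact_force: [-4.3, 1.9, 16.2]
gripper_width: 0.0004
time_s: 25.55
tcp_pos: [0.424, -0.2276, 0.1522]
eef_rot: [82.9, 83.7, -68.9]
contact_force: [-6.9, 3.8, 20.3]
gripper_width: 0.0006
time_s: 25.75
tcp_pos: [0.4247, -0.229, 0.1514]
eef_rot: [83.2, 83.2, -68.5]
contact_force: [-8.3, 5.3, 22.4]
gripper_width: 0.0005
```

```bash

python3 -m handwheel '[[[0,0,0.15,0],[0,0,0.2,0],[0,0,0.6,0],[0,0,0.8,0],[0,0,1,0],[0,0,0.4,0],[0,0,0,0]]]'
python3 - <<'E'
from h import *
print(readout.get_state()['contact_force'])
im=vision.capture("wrist");cv2.imwrite("pics/wrist11.png",im)
im=im[180:300,180:360];cv2.imwrite("pics/w11z.png",cv2.resize(im,(792,528),interpolation=cv2.INTER_CUBIC))
im=vision.capture("side")[150:250,280:400];cv2.imwrite("pics/side11.png",cv2.resize(im,(720,600),interpolation=cv2.INTER_CUBIC))
im=vision.capture("scene")[160:260,260:380];cv2.imwrite("pics/scene11.png",cv2.resize(im,(720,600),interpolation=cv2.INTER_CUBIC))
E
```

```text
time_s: 26.45
tcp_pos: [0.4217, -0.2291, 0.2808]
eef_rot: [81.1, 83.4, -70.7]
contact_force: [0.4, 0.4, -1.3]
gripper_width: 0.0003
[ 0.44240033  0.4106056  -1.25013065]
```

View pics/w11z.png

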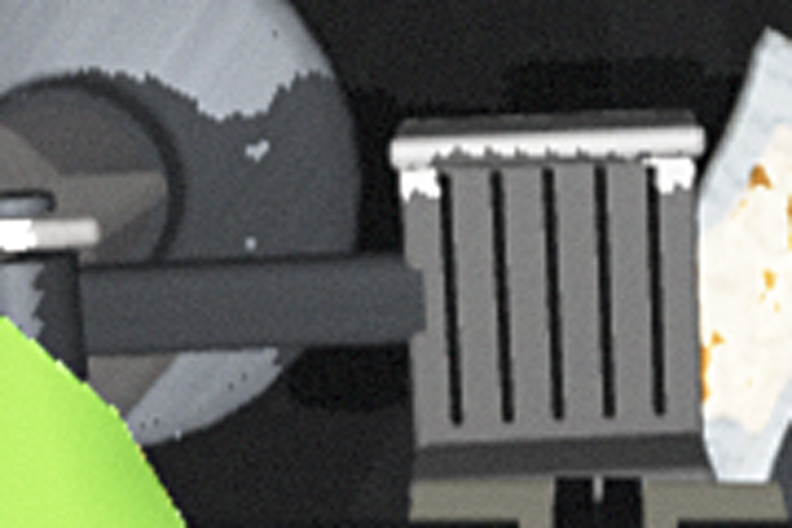

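View pics/side11.png

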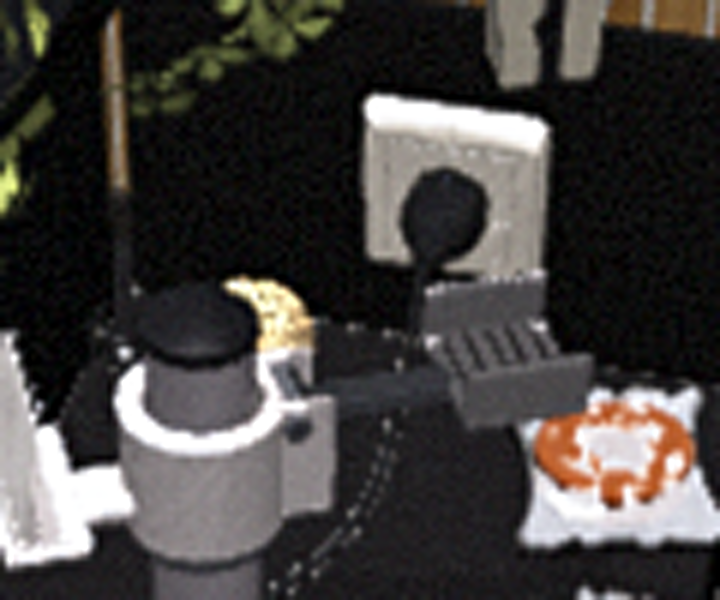

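View pics/scene11.png

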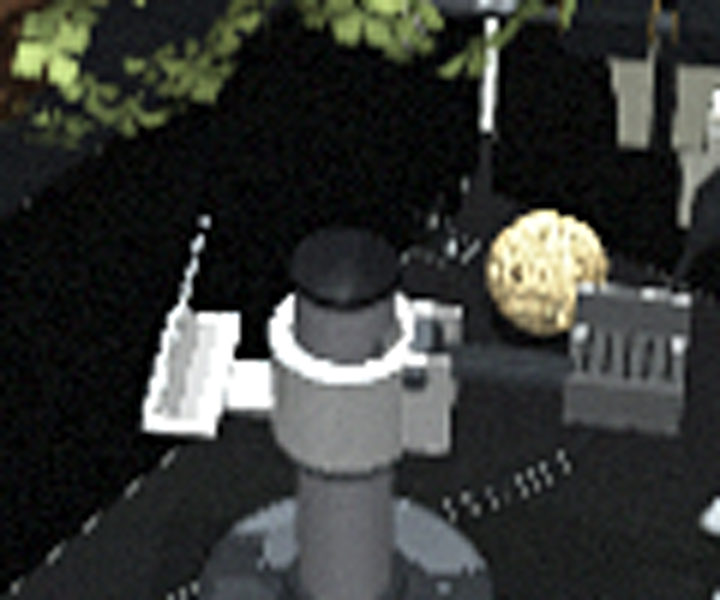

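```bash

python3 - <<'E'
from h import *
# linear triangulation of leading-ear & trailing-ear bottom/top corners, side+scene vs. predicted heights
f=lambda p:((proj("side",p)-[280,150])*6).round(0)
g=lambda p:((proj("scene",p)-[260,160])*6).round(0)
A=np.array([.5195,-.1685,0])
for az in (208,210,212):
  d=np.array([np.cos(np.radians(az)),np.sin(np.radians(az)),0]); t=np.array([-d[1],d[0],0]); z=np.array([0,0,1])
  for lev in (.65,.73,.79,.85):
    a=.75-lev; u=d*np.cos(a)+z*np.sin(a); n=z*np.cos(a)-d*np.sin(a); P=A+.03*d+.16*z
    print(az,lev,"To",f(P+.104*u+.019*n-.0255*t),g(P+.104*u+.019*n-.0255*t),"Ti",f(P+.058*u+.019*n-.0255*t),g(P+.058*u+.019*n-.0255*t),"Lo",f(P+.104*u+.019*n+.0255*t),g(P+.104*u+.019*n+.0255*t),"Li",f(P+.058*u+.019*n+.0255*t),g(P+.058*u+.019*n+.0255*t))
print("post top",f(A+[0,0,.204]),g(A+[0,0,.204]))
E
```

```text
208 0.65 To [593. 341.] [679. 381.] Ti [463. 370.] [557. 374.] Lo [551. 256.] [692. 292.] Li [426. 284.] [574. 286.]
208 0.73 To [597. 360.] [682. 397.] Ti [468. 380.] [561. 384.] Lo [555. 274.] [696. 308.] Li [430. 293.] [578. 296.]
208 0.79 To [599. 374.] [684. 410.] Ti [470. 387.] [564. 391.] Lo [557. 288.] [697. 321.] Li [433. 301.] [581. 303.]
208 0.85 To [599. 388.] [684. 422.] Ti [473. 395.] [566. 398.] Lo [557. 302.] [697. 333.] Li [435. 309.] [582. 310.]
210 0.65 To [592. 333.] [682. 373.] Ti [463. 364.] [561. 369.] Lo [545. 249.] [691. 284.] Li [421. 279.] [573. 281.]
210 0.73 To [595. 351.] [686. 389.] Ti [468. 374.] [565. 379.] Lo [548. 267.] [694. 300.] Li [425. 289.] [577. 290.]
210 0.79 To [597. 365.] [687. 401.] Ti [470. 382.] [567. 385.] Lo [550. 281.] [696. 312.] Li [428. 296.] [579. 297.]
210 0.85 To [597. 379.] [688. 413.] Ti [472. 389.] [569. 392.] Lo [551. 295.] [696. 324.] Li [430. 304.] [581. 304.]
212 0.65 To [589. 325.] [685. 365.] Ti [463. 359.] [563. 364.] Lo [538. 242.] [689. 276.] Li [416. 275.] [571. 276.]
212 0.73 To [593. 343.] [689. 381.] Ti [467. 368.] [568. 373.] Lo [542. 260.] [693. 292.] Li [420. 284.] [575. 285.]
212 0.79 To [595. 357.] [690. 393.] Ti [470. 376.] [570. 380.] Lo [544. 274.] [694. 304.] Li [423. 292.] [578. 292.]
212 0.85 To [595. 371.] [691. 405.] Ti [472. 384.] [572. 387.] Lo [544. 288.] [694. 316.] Li [425. 299.] [579. 299.]
post top [200. 314.] [347. 265.]
```

```bash

python3 - <<'E'
from h import *
from scipy.spatial.transform import Rotation as Ro
s=readout.get_state();print(Ro.from_euler('xyz',s['eef_rot'],degrees=True).as_matrix().round(3))
E
python3 -m handwheel '[[[0,0.1,-1,0],[0,0.1,-0.8,0],[0,0.1,-0.6,0],[0,0,-0.2,0],[0,0,0,0]]]'
```

```text
[[ 0.034  0.471 -0.882]
 [-0.108 -0.875 -0.471]
 [-0.994  0.111  0.021]]
time_s: 27.1
tcp_pos: [0.4181, -0.2168, 0.1665]
eef_rot: [76.5, 83.6, -75.3]
contact_force: [2.3, -0.1, 2.9]
gripper_width: 0.0004
```

```bash

python3 -m handwheel '[[[0,0,0.05,0],[0,0,0,0]]]'
python3 -m handwheel '[[[-0.04,0.08,0,0],[-0.04,0.08,0,0],[0,0,0,0]]]'
python3 -m handwheel '[[[-0.03,0.08,0,0],[0,0,0,0]]]'
```

```text
time_s: 27.3
tcp_pos: [0.4181, -0.217, 0.1691]
eef_rot: [75.9, 83.6, -75.8]
contact_force: [0.1, -0.2, -0.2]
gripper_width: 0.0006
time_s: 27.6
tcp_pos: [0.4167, -0.2106, 0.1713]
eef_rot: [78.5, 83.5, -73.4]
contact_force: [0.7, -1.1, -1.8]
gripper_width: 0.0004
time_s: 27.8
tcp_pos: [0.416, -0.2073, 0.1722]
eef_rot: [79.4, 83.4, -72.4]
contact_force: [1.6, -1.2, -0.7]
gripper_width: 0.0005
```

```bash

python3 -m handwheel '[[[-0.03,0.08,-0.08,0],[0,0,0,0]]]'
python3 -m handwheel '[[[-0.03,0.08,-0.04,0],[0,0,0,0]]]'
python3 -m handwheel '[[[-0.03,0.08,-0.02,0],[0,0,0,0]]]'
```

```text
time_s: 28.0
tcp_pos: [0.4157, -0.2042, 0.1701]
eef_rot: [80.3, 83.3, -71.4]
contact_force: [1.6, -1.9, 0.8]
gripper_width: 0.0001
time_s: 28.2
tcp_pos: [0.4155, -0.2016, 0.1698]
eef_rot: [80.9, 83.2, -70.8]
contact_force: [1.3, -1.2, 0.1]
gripper_width: 0.0006
time_s: 28.4
tcp_pos: [0.4153, -0.1991, 0.1701]
eef_rot: [81.5, 83.1, -70.2]
contact_force: [1.3, -2.7, 1.4]
gripper_width: 0.0007
```

```bash

python3 - <<'E'
from h import *
im=vision.capture("side")[150:250,280:400];cv2.imwrite("pics/side12.png",cv2.resize(im,(720,600),interpolation=cv2.INTER_CUBIC))
E
```

```text
(no output)
```

View pics/side12.png

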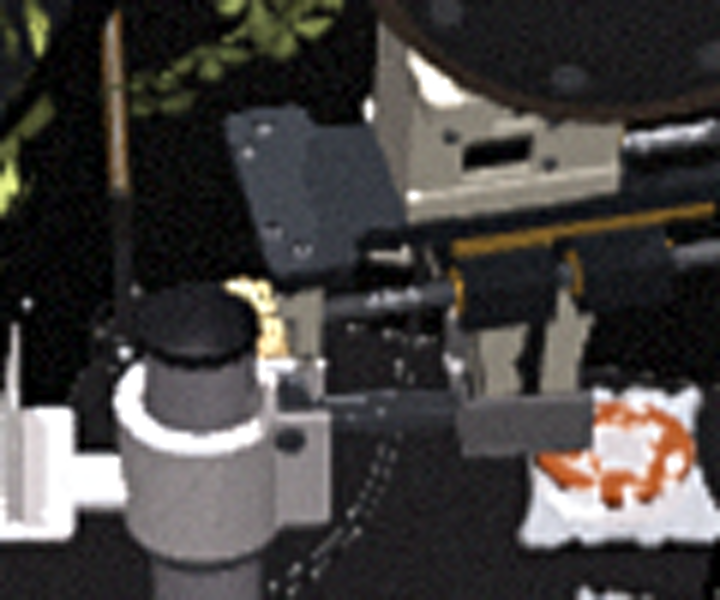

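```bash

python3 -m handwheel '[[[0.04,-0.15,0,0],[0.04,-0.15,-0.1,0],[0,0.02,-0.15,0],[0,0,0,0]]]'
python3 -m handwheel '[[[-0.01,0.06,-0.2,0]]]'
python3 -m handwheel '[[[-0.01,0.06,-0.2,0]]]'
```

```text
time_s: 28.85
tcp_pos: [0.4175, -0.2122, 0.1597]
eef_rot: [79.9, 83.1, -71.8]
contact_force: [0.6, -1.0, 5.2]
gripper_width: 0.0007
time_s: 28.95
tcp_pos: [0.4173, -0.2121, 0.1539]
eef_rot: [79.2, 82.8, -72.4]
contact_force: [-12.4, -13.3, 40.2]
gripper_width: 0.0004
time_s: 29.05
tcp_pos: [0.4178, -0.2131, 0.1499]
eef_rot: [78.5, 82.5, -73.0]
contact_force: [-18.6, -13.9, 58.3]
gripper_width: 0.0005
```

```bash

python3 -m handwheel '[[[0,0,0.1,0]]]'
```

```text
time_s: 29.15
tcp_pos: [0.4187, -0.2152, 0.156]
eef_rot: [78.7, 82.2, -72.8]
contact_force: [-1.1, -1.0, 5.3]
gripper_width: 0.0003
```

```bash

python3 - <<'E'
from h import *
s=readout.get_state();print(s['contact_force'],s['moment'],s['joint_torque'],s['tcp_pos'])
im=vision.capture("side")[150:250,280:400];cv2.imwrite("pics/side13.png",cv2.resize(im,(720,600),interpolation=cv2.INTER_CUBIC))
im=vision.capture("scene")[160:260,260:380];cv2.imwrite("pics/scene13.png",cv2.resize(im,(720,600),interpolation=cv2.INTER_CUBIC))
E
```

```text
[-1.14973558 -1.00852802  5.30127064] [-0.08823449  0.43472718 -0.05500599] [  1.03671435 -21.80013657  21.12212777   4.154111     0.97312544
  -0.21414339] [ 0.41871855 -0.21523134  0.15601373]
```

View pics/side13.png

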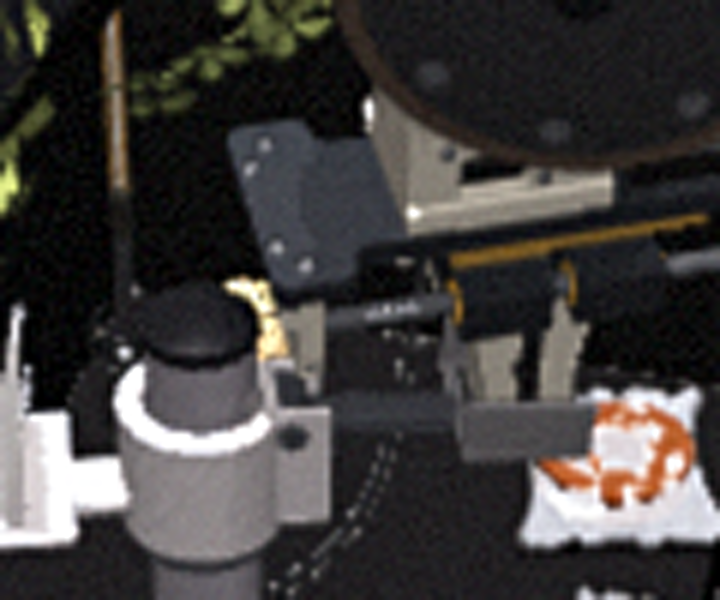

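View pics/scene13.png

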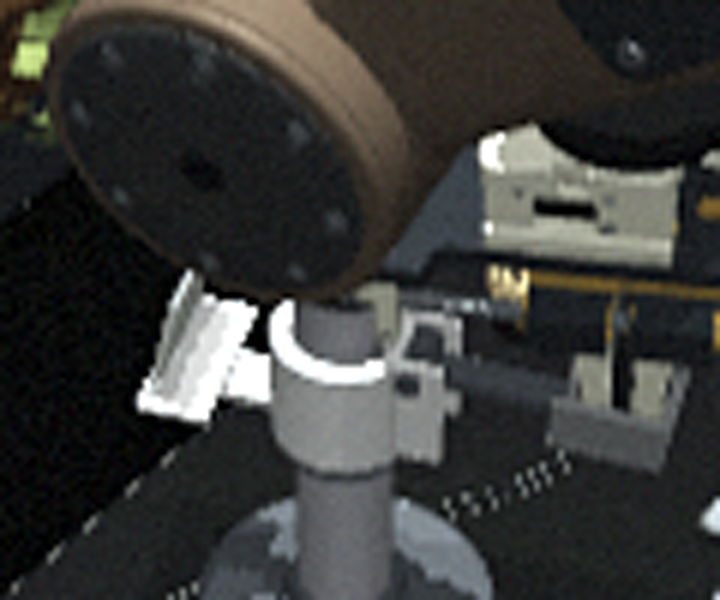

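```bash

python3 -m handwheel '[[[0,0.03,-0.05,0],[0,0,0,0]]]'
```

```text
time_s: 29.45
tcp_pos: [0.4192, -0.2169, 0.1567]
eef_rot: [78.8, 82.0, -72.7]
contact_force: [-0.3, -2.6, 6.6]
gripper_width: 0.001
```

```bash

python3 - <<'E'
from h import *
f=lambda p:((proj("side",p)-[280,150])*6).round(0)
g=lambda p:((proj("scene",p)-[260,160])*6).round(0)
A=np.array([.5195,-.1685,0])
for az in (198,200,202,204,206):
  d=np.array([np.cos(np.radians(az)),np.sin(np.radians(az)),0]); t=np.array([-d[1],d[0],0]); z=np.array([0,0,1])
  for lev in (.67,.73,.79,.85):
    a=.75-lev; u=d*np.cos(a)+z*np.sin(a); n=z*np.cos(a)-d*np.sin(a); P=A+.03*d+.16*z
    print(az,lev,"To",f(P+.104*u+.019*n-.0255*t),g(P+.104*u+.019*n-.0255*t),"Ti",f(P+.058*u+.019*n-.0255*t),g(P+.058*u+.019*n-.0255*t))
E
```

```text
198 0.67 To [596. 388.] [656. 424.] Ti [459. 401.] [538. 401.]
198 0.73 To [599. 403.] [659. 437.] Ti [463. 409.] [541. 408.]
198 0.79 To [601. 417.] [660. 449.] Ti [466. 417.] [543. 416.]
198 0.85 To [601. 431.] [661. 462.] Ti [468. 425.] [545. 423.]
200 0.67 To [597. 380.] [662. 416.] Ti [461. 395.] [543. 396.]
200 0.73 To [599. 394.] [664. 429.] Ti [464. 403.] [546. 404.]
200 0.79 To [601. 408.] [666. 442.] Ti [467. 411.] [548. 411.]
200 0.85 To [602. 423.] [666. 454.] Ti [469. 419.] [550. 418.]
202 0.67 To [597. 371.] [667. 409.] Ti [462. 390.] [547. 392.]
202 0.73 To [600. 385.] [669. 421.] Ti [466. 397.] [550. 399.]
202 0.79 To [601. 400.] [671. 434.] Ti [469. 405.] [552. 406.]
202 0.85 To [602. 414.] [671. 446.] Ti [471. 413.] [554. 413.]
204 0.67 To [596. 363.] [672. 401.] Ti [463. 384.] [551. 387.]
204 0.73 To [599. 377.] [674. 413.] Ti [467. 391.] [554. 394.]
204 0.79 To [601. 391.] [676. 426.] Ti [470. 399.] [556. 401.]
204 0.85 To [602. 405.] [676. 438.] Ti [472. 407.] [558. 408.]
206 0.67 To [596. 354.] [676. 393.] Ti [464. 378.] [555. 382.]
206 0.73 To [598. 368.] [678. 405.] Ti [467. 386.] [558. 389.]
206 0.79 To [600. 382.] [680. 418.] Ti [470. 393.] [560. 396.]
206 0.85 To [601. 396.] [680. 430.] Ti [472. 401.] [562. 403.]
```

```bash

python3 -m handwheel '[[[0,0,0.1,0],[0,0,0.1,0],[0.08,-0.12,0,0],[0.08,-0.12,0,0],[0,0,0,0]]]'
python3 -m handwheel '[[[0.04,-0.06,0,0],[0,0,0,0]]]'
python3 -m handwheel '[[[0.04,-0.06,0,0],[0,0,0,0]]]'
```

```text
time_s: 29.95
tcp_pos: [0.4244, -0.2275, 0.1628]
eef_rot: [77.3, 82.2, -74.2]
contact_force: [0.6, 0.6, 0.1]
gripper_width: 0.0003
time_s: 30.15
tcp_pos: [0.4259, -0.2302, 0.1623]
eef_rot: [76.8, 82.2, -74.8]
contact_force: [-0.0, -0.0, 3.2]
gripper_width: 0.0003
time_s: 30.35
tcp_pos: [0.4274, -0.2328, 0.1623]
eef_rot: [76.6, 82.2, -75.0]
contact_force: [-0.6, -0.1, 2.8]
gripper_width: -0.0001
```

```bash

python3 - <<'E'
from h import *
im=vision.capture("scene")[160:260,260:380];cv2.imwrite("pics/scene14.png",cv2.resize(im,(720,600),interpolation=cv2.INTER_CUBIC))
cv2.imwrite("pics/wrist14.png",vision.capture("wrist"))
E
```

```text
(no output)
```

View pics/scene14.png

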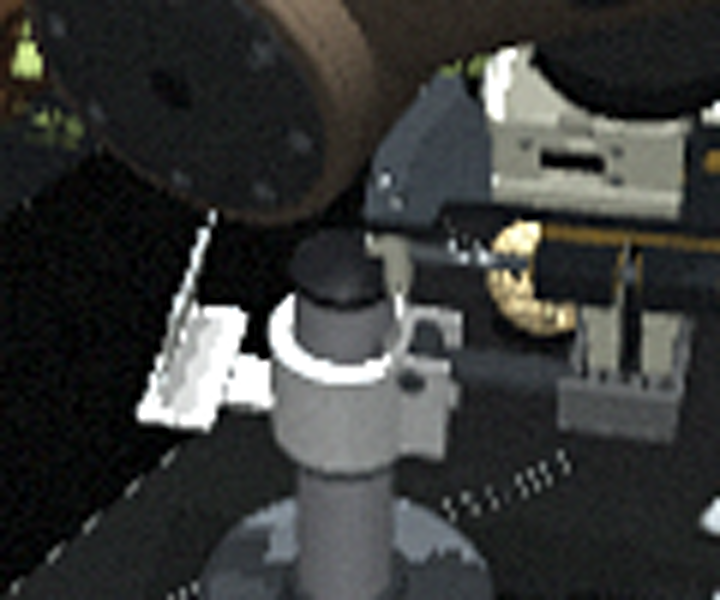

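View pics/wrist14.png

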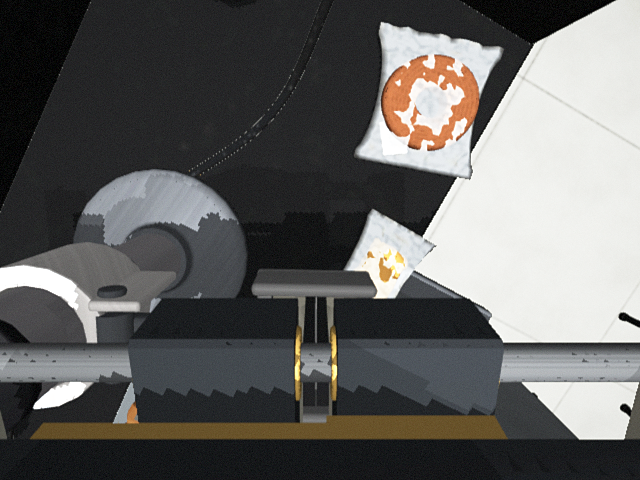

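```bash

python3 -m handwheel '[[[-0.1,0.18,0.03,0],[0,0.02,-0.08,0]]]'
```

```text
time_s: 30.65
tcp_pos: [0.423, -0.2245, 0.1605]
eef_rot: [76.7, 82.2, -74.9]
contact_force: [-3.3, -2.9, 6.7]
gripper_width: 0.0008
```

```bash

python3 -m handwheel '[[[0,0.02,-0.08,0],[0,0.02,0,0]]]'
```

```text
time_s: 30.85
tcp_pos: [0.4228, -0.2239, 0.1585]
eef_rot: [76.4, 82.0, -75.1]
contact_force: [0.5, -1.9, 2.9]
gripper_width: 0.0002
```

```bash

python3 -m handwheel '[[[0,0.03,-0.08,0],[0,0.02,0,0]]]'
```

```text
time_s: 31.05
tcp_pos: [0.4228, -0.2236, 0.1575]
eef_rot: [76.0, 81.7, -75.4]
contact_force: [-2.2, -6.0, 6.7]
gripper_width: 0.0007
```

```bash

python3 -m handwheel '[[[0,0.01,-0.1,0],[0,0,0,0]]]'
```

```text
time_s: 31.25
tcp_pos: [0.4233, -0.2247, 0.1565]
eef_rot: [76.3, 81.5, -75.0]
contact_force: [-4.2, 0.0, 10.1]
gripper_width: 0.0005
```

```bash

python3 -m handwheel '[[[0,0.01,-0.1,0],[0,0,0,0]]]'
```

```text
time_s: 31.45
tcp_pos: [0.4238, -0.2258, 0.1561]
eef_rot: [76.6, 81.2, -74.6]
contact_force: [-4.2, 1.0, 12.8]
gripper_width: 0.0003
```

```bash

python3 -m handwheel '[[[0,0.01,-0.12,0],[0,0,0,0]]]'
```

```text
time_s: 31.65
tcp_pos: [0.4244, -0.227, 0.1553]
eef_rot: [77.0, 80.9, -74.1]
contact_force: [-3.2, -0.2, 11.2]
gripper_width: -0.0002
```

```bash

python3 -m handwheel '[[[0,0.02,-0.14,0],[0,0,0,0]]]'
```

```text
time_s: 31.85
tcp_pos: [0.4248, -0.2279, 0.1538]
eef_rot: [77.2, 80.6, -73.7]
contact_force: [-3.5, 0.1, 8.0]
gripper_width: 0.0008
```

```bash

python3 -m handwheel '[[[0,0.02,-0.15,0],[0,0,0,0]]]'
```

```text
time_s: 32.05
tcp_pos: [0.4253, -0.2288, 0.1519]
eef_rot: [77.5, 80.3, -73.3]
contact_force: [-5.4, 1.8, 14.6]
gripper_width: 0.0008
```

```bash

python3 -m handwheel '[[[0,0.02,-0.15,0],[0,0,0,0]]]'
```

```text
time_s: 32.25
tcp_pos: [0.4259, -0.23, 0.151]
eef_rot: [77.9, 79.9, -72.9]
contact_force: [-7.1, 2.7, 19.0]
gripper_width: 0.0003
```

```bash

python3 -m handwheel '[[[0,0,0.15,0],[0,0,0.2,0],[0,0,0.6,0],[0,0,0.8,0],[0,0,1,0],[0,0,1,0],[0,0,0.4,0],[0,0,0,0]]]'
python3 - <<'E'
from h import *
print(readout.get_state()['contact_force'])
im=vision.capture("wrist");cv2.imwrite("pics/wrist15.png",im)
im=vision.capture("side")[150:250,280:400];cv2.imwrite("pics/side15.png",cv2.resize(im,(720,600),interpolation=cv2.INTER_CUBIC))
im=vision.capture("scene")[160:260,260:380];cv2.imwrite("pics/scene15.png",cv2.resize(im,(720,600),interpolation=cv2.INTER_CUBIC))
E
```

```text
time_s: 33.05
tcp_pos: [0.4237, -0.2279, 0.3232]
eef_rot: [77.8, 80.0, -72.8]
contact_force: [-0.9, 0.3, -1.2]
gripper_width: 0.0006
[-0.86208151  0.28279113 -1.18526332]
```

View pics/wrist15.png

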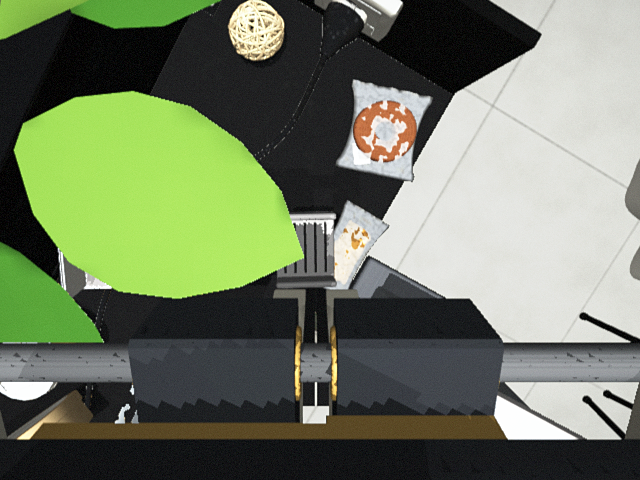

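View pics/side15.png

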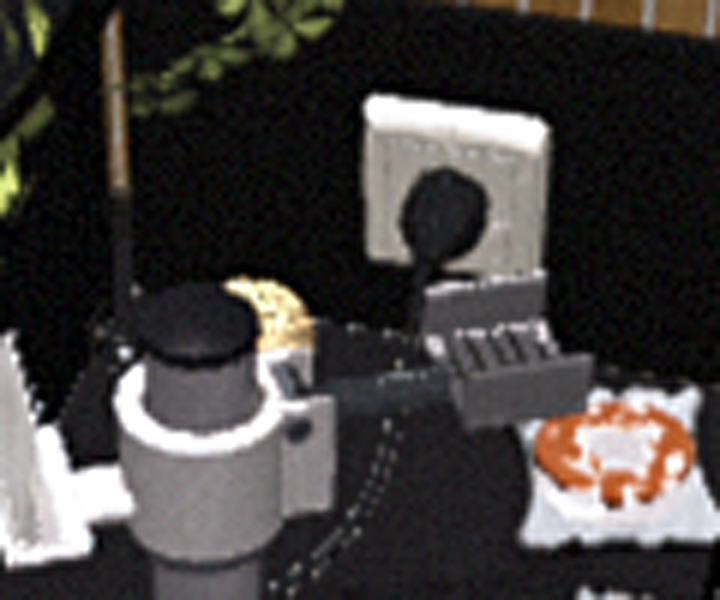

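View pics/scene15.png

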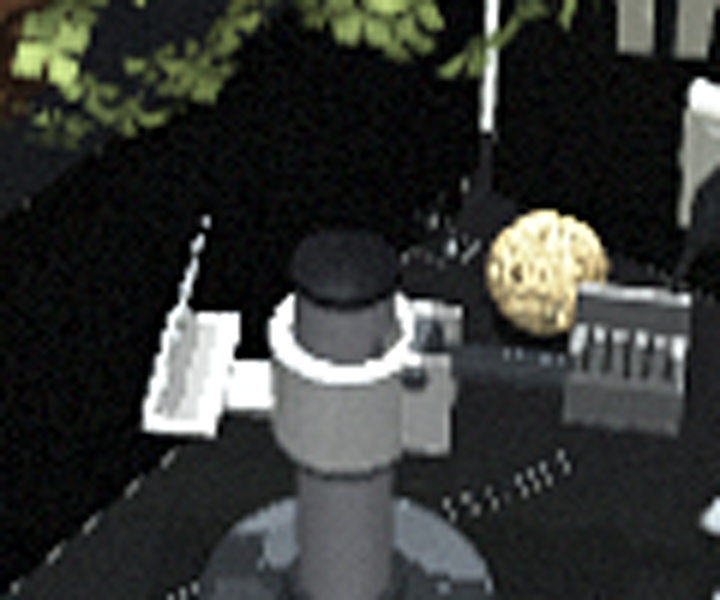

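```bash

python3 -m handwheel '[[[-0.4,-0.1,0,0],[-0.5,-0.1,0,0],[-0.4,-0.1,0,0],[0,0,0,0],[0,0,0,0]]]'
python3 - <<'E'
from h import *
s=readout.get_state();print(s['contact_force'],s['moment'],s['qd'].round(2))
im=vision.capture("scene");cv2.imwrite("pics/scene16.png",im)
a=cv2.imread("pics/scene0.png");d=cv2.absdiff(a,im).max(2)
for n,(u,v) in dict(tin=(353,293),bar=(380,274),ring=(392,236),ball=(351,205),jar=(244,275),oval=(215,312)).items():
    p=d[v-12:v+12,u-12:u+12];print(n,(p>50).mean().round(3))
cv2.imwrite("pics/side16.png",vision.capture("side"))
E
```

```text
time_s: 33.7
tcp_pos: [0.3627, -0.2404, 0.3151]
eef_rot: [73.8, 80.3, -76.8]
contact_force: [-0.2, 0.9, 0.1]
gripper_width: 0.0007
[-0.22232693  0.94362494  0.14511818] [0.48645581 0.29156071 0.05688327] [-0.5  -1.54 -1.12 -0.1  -0.29  0.3 ]
tin 0.0
bar 0.085
ring 0.149
ball 0.099
jar 0.0
oval 0.017
```

View pics/side16.png

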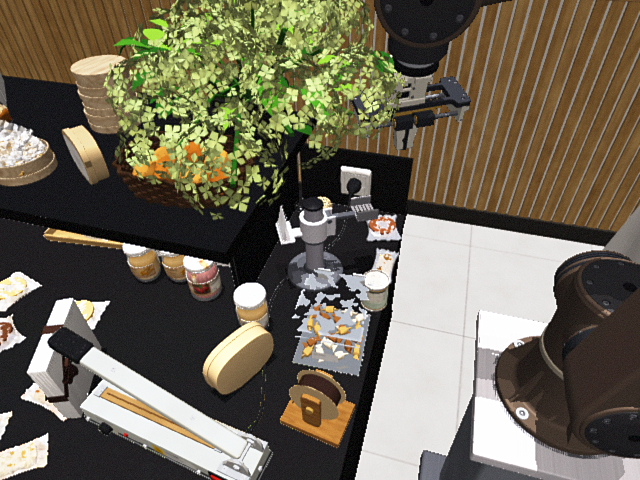

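View pics/scene16.png

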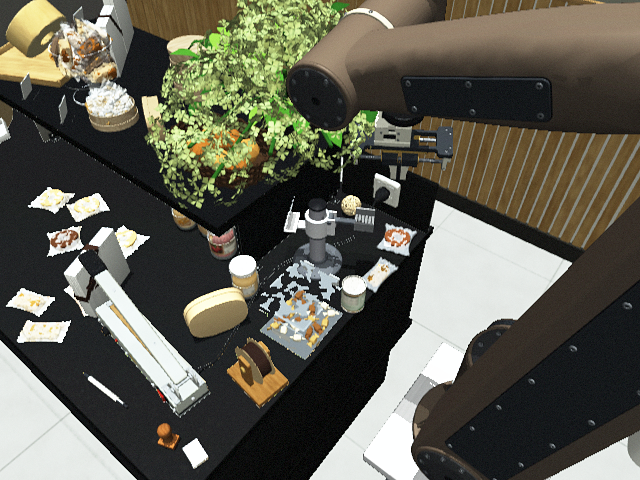

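```bash

python3 - <<'E'
from h import *
im=vision.capture("wrist");cv2.imwrite("pics/wrist16.png",im)
A=np.array([.5195,-.1685,0]);d=np.array([np.cos(np.radians(210)),np.sin(np.radians(210)),0]);print(proj("wrist",A+d*.11+[0,0,.157]))
E
```

```text
[226.41037377 229.02193725]
```

View pics/wrist16.png

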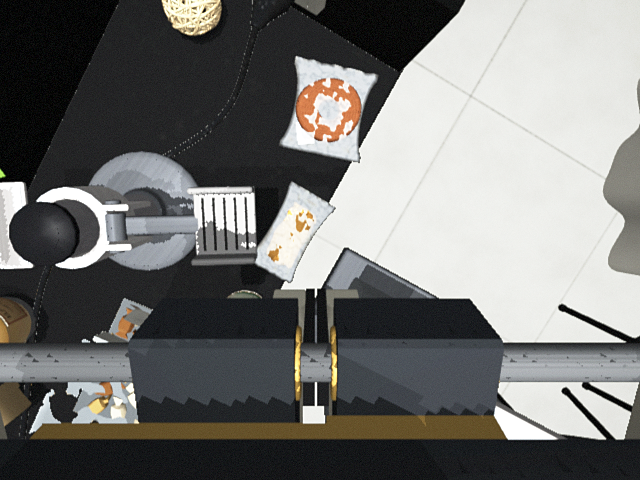

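```bash

python3 - <<'E'
import cv2
im=cv2.imread("pics/wrist16.png")[170:290,90:270];cv2.imwrite("pics/w16z.png",cv2.resize(im,(792,528),interpolation=cv2.INTER_CUBIC))
im=cv2.imread("pics/side16.png")[190:250,300:390];cv2.imwrite("pics/s16z.png",cv2.resize(im,(792,528),interpolation=cv2.INTER_CUBIC))
E
```

```text
(no output)
```

View pics/w16z.png

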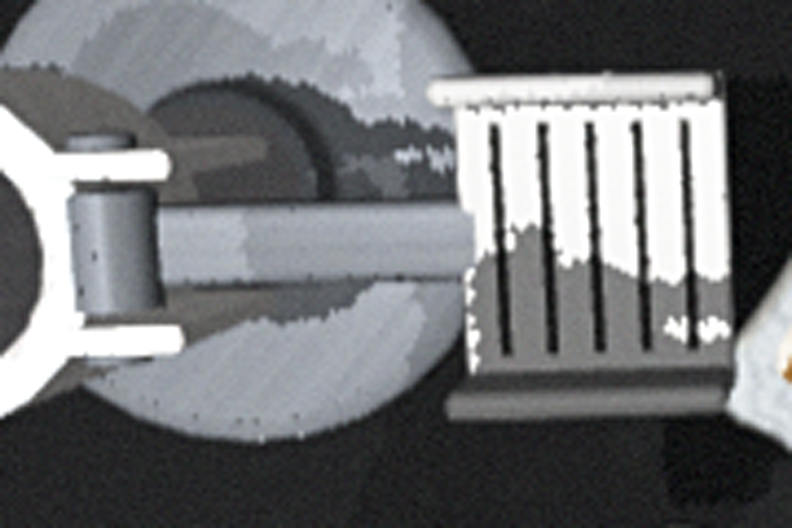

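View pics/s16z.png

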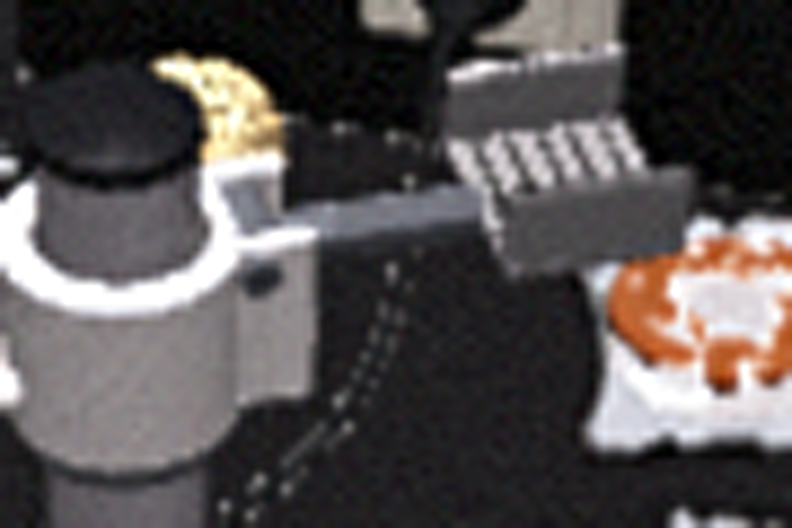

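```bash

python3 - <<'E'
from h import *
W=lambda x,y:("wrist",90+x/4.4,170+y/4.4)
D=lambda x,y:("side",300+x/8.8,190+y/8.8)
P={k:onz(*W(*p),.176)[:2] for k,p in dict(Li=(430,90),Lo=(718,84),Ti=(446,407),To=(730,400)).items()}
for a,b in (("Li","Lo"),("Ti","To")):
    v=P[b]-P[a];print(a,P[a],np.linalg.norm(v),np.degrees(np.arctan2(v[1],v[0]))%360)
v=P["Li"]-P["Ti"];w=P["Lo"]-P["To"];v=(v+w)/2;print(np.linalg.norm(v),(np.degrees(np.arctan2(v[1],v[0]))-90)%360)
R={k:tri(W(*w),D(*s))[0] for k,w,s in [("Li",(430,90),(450,75)),("Lo",(718,84),(625,48)),("Ti",(446,405),(492,205)),("To",(730,398),(690,170))]}
print({k:v.round(4) for k,v in R.items()})
for b,a in (("Lo","Li"),("To","Ti")):
    d=R[b]-R[a];print(np.linalg.norm(d),.75-np.arctan2(d[2],np.hypot(*d[:2])))
print("meanz",np.mean([v[2] for v in R.values()]))
E
```

```text
Li [ 0.45907115 -0.23816867] 0.045981467766015444 210.27570245226244
Ti [ 0.4333836  -0.19322345] 0.04639838042216019 210.06912531693777
0.051850121548478977 209.98028957682732
{'Li': array([ 0.4578, -0.2383,  0.1764]), 'Lo': array([ 0.4186, -0.2614,  0.1756]), 'Ti': array([ 0.4347, -0.193 ,  0.1746]), 'To': array([ 0.3932, -0.2168,  0.176 ])}
0.045471690981181666 0.7673492245177154
0.04780491426238665 0.7201806929018226
meanz 0.17565518077662223
```

```bash
python3 -c "
from plant import close_job,readout
print(readout.get_state()['time_s']); print(close_job())"
```

```text
33.85
the job is handed in; nothing more can be done
None
```

The job is handed in at 33.9 s with the lever down on the flat and the arm clear, but one press went well over the 35 N limit, so the run may have failed.

**What I did:** I swung the collar round by its lever with shut fingers and felt for the flat with light presses. The lever went deepest with it pointing about 210° in the world frame (roughly +0.7 rad of collar turn). Past that point, at about 214°, it went less deep. I pressed it down three times in all. Each time the collar had settled at the same angle when I looked after releasing, including after I had pushed it off to either side. I then let go and backed away.

**Last checks**
- **Lever angle:** paddle height gives about 0.79 rad and the slope of the ears 0.72 to 0.77. That is consistent with 0.78 (home at 0.85 less the spring-back), but the lowest slope reading is under the required 0.73.
- **Locking:** after the first press, a sideways push of about 3 N still turned the collar. I did not repeat that test after the last press, so I have not confirmed that it is locked.
- **Goods on the table:** they look unmoved in the final pictures. The measured force was about 1 N, which is noise level, so the robot seems to touch nothing.

**What went wrong:** I chained two downward moves without reading the force between them. The wrist force was 40 N and then 58 N at the ends of those two rows (at 28.95 and 29.05 s), and I backed off in the next row. At 4.5 times the force, that could have put more than 170 N on the clamp nose and scored the post. I could not confirm it either way. My final presses stayed at or below about 20 N.

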